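Unload the wheel drilling jig into the finishing rack

TASK

The wooden wheels have been bored and lie flush in the six-nest drilling jig; there are four to six of them, in two sizes. A wheel comes out when its edge is pressed down on the side away from its nest's finger gate, so that it tips against the pocket wall and its edge at the gate comes up to be gripped. Stand every wheel on edge in the dark rack, fully down in a slot of its own: small wheels in the row of short slots, large wheels in the row of long slots, leaving the rack standing flat on the bench and the sleeve, spanner and glue bottle where they are.

Things in the scene. Friction and masses are not known exactly. Their poses are not given: they have to be found in the camera images.
- small_1_mid (a point): small wheel: a flat plain plywood ring 76 mm across and 15 mm thick with a 30 mm bore through its middle, about 45 g; the point is its very centre (half-way through its thickness), z is its axle axis (square to the flat faces). In its nest it lies flush with the block's top, its centre about 1 mm to the -x side of the nest's. It may be absent.
- small_2_mid (a point): small wheel: a flat plain plywood ring 76 mm across and 15 mm thick with a 30 mm bore through its middle, about 45 g; the point is its very centre (half-way through its thickness), z is its axle axis (square to the flat faces). In its nest it lies flush with the block's top, its centre about 1 mm to the -x side of the nest's. It may be absent.
- small_3_mid (a point): small wheel: a flat plain plywood ring 76 mm across and 15 mm thick with a 30 mm bore through its middle, about 45 g; the point is its very centre (half-way through its thickness), z is its axle axis (square to the flat faces). In its nest it lies flush with the block's top, its centre about 1 mm to the -x side of the nest's. It may be absent.
- large_1_mid (a point): large wheel: a flat plain plywood ring 92 mm across and 15 mm thick with a 30 mm bore through its middle, about 65 g; the point is its very centre (half-way through its thickness), z is its axle axis (square to the flat faces). In its nest it lies flush with the block's top, its centre about 1 mm to the -x side of the nest's. It may be absent.
- large_2_mid (a point): large wheel: a flat plain plywood ring 92 mm across and 15 mm thick with a 30 mm bore through its middle, about 65 g; the point is its very centre (half-way through its thickness), z is its axle axis (square to the flat faces). In its nest it lies flush with the block's top, its centre about 1 mm to the -x side of the nest's. It may be absent.
- large_3_mid (a point): large wheel: a flat plain plywood ring 92 mm across and 15 mm thick with a 30 mm bore through its middle, about 65 g; the point is its very centre (half-way through its thickness), z is its axle axis (square to the flat faces). In its nest it lies flush with the block's top, its centre about 1 mm to the -x side of the nest's. It may be absent.
- nest_small_1: fixed tip-out nest for a small wheel: wooden block 116 x 116 x 78 mm on the jig board, origin at the centre of its underside (12 mm above the bench), z up. Pocket 80 mm wide: half round on the -x side, square-ended on the +x side (end wall at x = 41 mm). Floor level at z = 63 mm as far as x = 2 mm, then falling at 60 degrees to z = 16 mm, level from there on.
- nest_small_2: fixed tip-out nest for a small wheel: wooden block 116 x 116 x 78 mm on the jig board, origin at the centre of its underside (12 mm above the bench), z up. Pocket 80 mm wide: half round on the -x side, square-ended on the +x side (end wall at x = 41 mm). Floor level at z = 63 mm as far as x = 2 mm, then falling at 60 degrees to z = 16 mm, level from there on.
- nest_small_3: fixed tip-out nest for a small wheel: wooden block 116 x 116 x 78 mm on the jig board, origin at the centre of its underside (12 mm above the bench), z up. Pocket 80 mm wide: half round on the -x side, square-ended on the +x side (end wall at x = 41 mm). Floor level at z = 63 mm as far as x = 2 mm, then falling at 60 degrees to z = 16 mm, level from there on.
- nest_large_1: fixed tip-out nest for a large wheel: wooden block 116 x 116 x 78 mm on the jig board, origin at the centre of its underside (12 mm above the bench), z up. Pocket 96 mm wide: half round on the -x side, square-ended on the +x side (end wall at x = 49 mm). Floor level at z = 63 mm as far as x = 2 mm, then falling at 60 degrees to z = 2 mm, level from there on.
- nest_large_2: fixed tip-out nest for a large wheel: wooden block 116 x 116 x 78 mm on the jig board, origin at the centre of its underside (12 mm above the bench), z up. Pocket 96 mm wide: half round on the -x side, square-ended on the +x side (end wall at x = 49 mm). Floor level at z = 63 mm as far as x = 2 mm, then falling at 60 degrees to z = 2 mm, level from there on.
- nest_large_3: fixed tip-out nest for a large wheel: wooden block 116 x 116 x 78 mm on the jig board, origin at the centre of its underside (12 mm above the bench), z up. Pocket 96 mm wide: half round on the -x side, square-ended on the +x side (end wall at x = 49 mm). Floor level at z = 63 mm as far as x = 2 mm, then falling at 60 degrees to z = 2 mm, level from there on.
- jig: fixed plywood board 248 x 366 x 12 mm, origin under its centre, carrying six nests with its axes, 2 by 3, 118 mm apart. A wheel pressed 14 mm down at a spot 22 mm to the +x side of its nest's centre, the push drawn 6 mm on to +x, tips, slides down the slope and stays braced on the +x wall, leaning some 60 degrees, -x edge up. A finger gate (gap of 47 mm or more in the -x wall, down to the level floor) lets a finger under that edge.
- rack: loose dark wooden rack 148 (x) x 204 (y) x 42 mm high, about 0.95 kg, origin at the centre of its underside, z up. Slots along its y, open at the top, 20 mm wide and 34 mm deep, hold wheels on edge: three short slots (82 mm long) for small wheels on its -y side, three long ones (98 mm) for large wheels on its +y side. The slots of a row are 52 mm apart in x.
- slot_small_1 (a point): middle of the floor of a slot of the small-wheel row of the rack (8 mm above the rack's underside); axes as the rack's (x across the slot, y along it, z up)
- slot_small_2 (a point): middle of the floor of a slot of the small-wheel row of the rack (8 mm above the rack's underside); axes as the rack's (x across the slot, y along it, z up)
- slot_small_3 (a point): middle of the floor of a slot of the small-wheel row of the rack (8 mm above the rack's underside); axes as the rack's (x across the slot, y along it, z up)
- slot_large_1 (a point): middle of the floor of a slot of the large-wheel row of the rack (8 mm above the rack's underside); axes as the rack's (x across the slot, y along it, z up)
- slot_large_2 (a point): middle of the floor of a slot of the large-wheel row of the rack (8 mm above the rack's underside); axes as the rack's (x across the slot, y along it, z up)
- slot_large_3 (a point): middle of the floor of a slot of the large-wheel row of the rack (8 mm above the rack's underside); axes as the rack's (x across the slot, y along it, z up)
- sleeve_mid (a point): bystander: abrasive sleeve, a brown tube 48 mm across and 100 mm tall standing upright; the point is its centre
- spanner: bystander: steel spanner 160 mm long lying flat along its x, origin at its middle on the bench
- glue: bystander: glue bottle 60 mm across and about 150 mm tall, origin at the centre of its underside
Things that resemble listed ones, but are neither listed nor needed, are in the scene too. Leave any orange, purple or yellow look-alike of the part that bears small_3_mid alone.

How it is judged (in metres and radians):
At the end, for the whole second after the job is handed in: every wheel present stands on edge (axle within 14 degrees of level), and stays down in a slot of its size's row: centre within 10 mm across and 8 mm along of the slot's middle and within 6 mm of its radius above the slot floor; rack flat within 3 degrees (((x of small_1_mid in the frame of slot_small_1 between -0.01 and 0.01 m and y of small_1_mid in the frame of slot_small_1 between -0.008 and 0.008 m and z of small_1_mid in the frame of slot_small_1 between 0.032 and 0.044 m) or (x of small_1_mid in the frame of slot_small_2 between -0.01 and 0.01 m and y of small_1_mid in the frame of slot_small_2 between -0.008 and 0.008 m and z of small_1_mid in the frame of slot_small_2 between 0.032 and 0.044 m) or (x of small_1_mid in the frame of slot_small_3 between -0.01 and 0.01 m and y of small_1_mid in the frame of slot_small_3 between -0.008 and 0.008 m and z of small_1_mid in the frame of slot_small_3 between 0.032 and 0.044 m)) and angle between small_1_mid's own z axis and vertical between 1.32 and 1.82 rad and ((x of small_2_mid in the frame of slot_small_1 between -0.01 and 0.01 m and y of small_2_mid in the frame of slot_small_1 between -0.008 and 0.008 m and z of small_2_mid in the frame of slot_small_1 between 0.032 and 0.044 m) or (x of small_2_mid in the frame of slot_small_2 between -0.01 and 0.01 m and y of small_2_mid in the frame of slot_small_2 between -0.008 and 0.008 m and z of small_2_mid in the frame of slot_small_2 between 0.032 and 0.044 m) or (x of small_2_mid in the frame of slot_small_3 between -0.01 and 0.01 m and y of small_2_mid in the frame of slot_small_3 between -0.008 and 0.008 m and z of small_2_mid in the frame of slot_small_3 between 0.032 and 0.044 m)) and angle between small_2_mid's own z axis and vertical between 1.32 and 1.82 rad and ((x of small_3_mid in the frame of slot_small_1 between -0.01 and 0.01 m and y of small_3_mid in the frame of slot_small_1 between -0.008 and 0.008 m and z of small_3_mid in the frame of slot_small_1 between 0.032 and 0.044 m) or (x of small_3_mid in the frame of slot_small_2 between -0.01 and 0.01 m and y of small_3_mid in the frame of slot_small_2 between -0.008 and 0.008 m and z of small_3_mid in the frame of slot_small_2 between 0.032 and 0.044 m) or (x of small_3_mid in the frame of slot_small_3 between -0.01 and 0.01 m and y of small_3_mid in the frame of slot_small_3 between -0.008 and 0.008 m and z of small_3_mid in the frame of slot_small_3 between 0.032 and 0.044 m)) and angle between small_3_mid's own z axis and vertical between 1.32 and 1.82 rad and ((x of large_1_mid in the frame of slot_large_1 between -0.01 and 0.01 m and y of large_1_mid in the frame of slot_large_1 between -0.008 and 0.008 m and z of large_1_mid in the frame of slot_large_1 between 0.04 and 0.052 m) or (x of large_1_mid in the frame of slot_large_2 between -0.01 and 0.01 m and y of large_1_mid in the frame of slot_large_2 between -0.008 and 0.008 m and z of large_1_mid in the frame of slot_large_2 between 0.04 and 0.052 m) or (x of large_1_mid in the frame of slot_large_3 between -0.01 and 0.01 m and y of large_1_mid in the frame of slot_large_3 between -0.008 and 0.008 m and z of large_1_mid in the frame of slot_large_3 between 0.04 and 0.052 m)) and angle between large_1_mid's own z axis and vertical between 1.32 and 1.82 rad and ((x of large_2_mid in the frame of slot_large_1 between -0.01 and 0.01 m and y of large_2_mid in the frame of slot_large_1 between -0.008 and 0.008 m and z of large_2_mid in the frame of slot_large_1 between 0.04 and 0.052 m) or (x of large_2_mid in the frame of slot_large_2 between -0.01 and 0.01 m and y of large_2_mid in the frame of slot_large_2 between -0.008 and 0.008 m and z of large_2_mid in the frame of slot_large_2 between 0.04 and 0.052 m) or (x of large_2_mid in the frame of slot_large_3 between -0.01 and 0.01 m and y of large_2_mid in the frame of slot_large_3 between -0.008 and 0.008 m and z of large_2_mid in the frame of slot_large_3 between 0.04 and 0.052 m)) and angle between large_2_mid's own z axis and vertical between 1.32 and 1.82 rad and ((x of large_3_mid in the frame of slot_large_1 between -0.01 and 0.01 m and y of large_3_mid in the frame of slot_large_1 between -0.008 and 0.008 m and z of large_3_mid in the frame of slot_large_1 between 0.04 and 0.052 m) or (x of large_3_mid in the frame of slot_large_2 between -0.01 and 0.01 m and y of large_3_mid in the frame of slot_large_2 between -0.008 and 0.008 m and z of large_3_mid in the frame of slot_large_2 between 0.04 and 0.052 m) or (x of large_3_mid in the frame of slot_large_3 between -0.01 and 0.01 m and y of large_3_mid in the frame of slot_large_3 between -0.008 and 0.008 m and z of large_3_mid in the frame of slot_large_3 between 0.04 and 0.052 m)) and angle between large_3_mid's own z axis and vertical between 1.32 and 1.82 rad and angle between rack's own z axis and vertical below 0.06 rad); the robot touches nothing.
It fails at once if the sleeve is moved more than 40 mm or knocked over (distance of sleeve_mid from where it was at the start of the episode above 0.04 m or angle between sleeve_mid's own z axis and vertical above 0.5 rad).
It fails at once if the spanner is moved more than 40 mm (distance of spanner from where it was at the start of the episode above 0.04 m).
It fails at once if the glue is moved more than 40 mm or knocked over (distance of glue from where it was at the start of the episode above 0.04 m or angle between glue's own z axis and vertical above 0.5 rad).
Of small_1, small_2, small_3, large_1, large_2, large_3 only 4 to 6 are there at a start; the rules pass over those that are not, and their reading is None.
At some moment in a run one of rack may be knocked a few centimetres aside while the robot is not near it.
Once in a run the grip may slacken for a moment while it holds something.
It also fails if it takes over 210 s, if anything falls off the work surface, if the arm or the gripper's body presses on something with over 40 N, if the wrist force passes 120 N, or if a joint passes its speed limit or range.

ROBOT

A 6-joint arm with a two-finger parallel gripper is mounted at the origin on the work surface. World frame = base frame: x ahead of the robot, y to its left, z up, the work surface at z = 0. Lengths are in mm, angles in rad, forces in N, time in s.
With the tool pointing down it reaches from about 350 to 875 mm from the base axis. Payload 15.5 kg.
Tool frame: the origin (TCP) lies midway between the tips of the shut fingers; the grasp point (between the pads) lies 19 mm behind it (grip_point_offset is the distance from the TCP to the grasp point, in mm); z points along the fingers, y is the direction in which the jaws open and shut (so a half turn about z gives the same grasp; the last joint's range is limited). The gripper opens to 85 mm and grips with 20 to 120 N. Pads are 22 mm wide; open, the fingers measure 114 mm over their backs; the gripper's body (76 mm by 85 mm) begins 54 mm behind the grasp point. The pads swing forward as they close: fully open they stand 13 mm farther back than shut.
Start: joints at [-1.435, 0.494, 1.345, -0, 1.302, -0.096], TCP at [143.582, -608.285, 231.277] pointing down, gripper open.
Joint ranges: [-2.91, 2.91], [-0.82, 2.16], [0.22, 2.67], [-1.22, 4.37], [0.12, 2.79], [-3.08, 3.08]. Speed limits (rad/s): [1.89, 1.89, 2.57, 3.01, 3.01, 3.01].

INTERFACE

Orientations are given as a unit quaternion [w, x, y, z].
In Python, from station import * gives the robot as it stands.
- The arm moves only by the tool drive_tool, never from a script. Its argument "increments" is one flat list of numbers, 7 for each row, row after row: the shift along the tool's x, y, z in m, then the turn, a rotation vector about the tool's x, y, z in rad, then the finger opening in m, from 0 to 0.0854. A call has 1 to 8 rows; each row is the pose to reach, as a shift and turn from the pose commanded when the call began, along the tool's axes at that moment; what a row does not reach only later rows make up. A row lasts 1/8 s, in which the tool goes at most 62.5 mm and 10.7 degrees, less where a joint would pass 70% of its speed; a pose out of reach is approached as far as the arm can. A call with a gripper value outside its range is refused whole. The fingers move at their own pace and stop on an object; the grip force is fixed at half the most. Time passes only in rows, so rows that repeat a pose let the fingers close. It gives the time, the measured TCP pose, the force and the opening at its end, in the units of the state.
- get_state(): the state, without advancing time (a new reading comes with each control period).
- capture(name): name is "scene" or "top"; returns (picture, depth): 420x560x3 uint8, red, green, blue; 420x560 float32, mm along the optical axis (not along the pixel's ray), 0 where there is no reading.
- calibration(name): a dict with "fovy" (degrees; the focal length in pixels is half the picture's height over the tangent of half this angle, whatever the lens; pixels are square), "cx", "cy" (the principal point, pixels), "rvec" (rotation vector, rad) and "tvec" (3), from world to camera coordinates, as OpenCV has them. Camera axes: x right, y down, z forward; pixel columns grow to the right and rows downward; lengths in mm; the calibration is good to about 2 mm. A picture is of the moment at which its call begins. calibration takes no time and is no camera call.
- job_done(): hands the job in, once; it reports no verdict.
The state is a dict: "clock": time; "joint_positions": joint angles; "qd": joint speeds; "effort": joint torques, N m; "tool_pos": TCP position; "eef_rot": TCP orientation; "wrist_force": force on the tool from outside, world axes, zero at the start; "moment": the same for the moment, N m; "width": opening from 0.0 (shut) to 1.0 (fully open).
Only numpy, scipy, OpenCV 4.12 (cv2) and the standard library are available. Lean on these libraries where they do the work, as an engineer would, in place of code of your own. Each camera call takes 0.05 s, during which the arm holds its last target.

## Working session

There is one attempt and no reset: what is moved stays moved. The work goes in short steps, Python scripts to look and compute and a tool call to move; the robot and the scene stay as the last step left them, time stands still between calls to the robot, and variables do not carry over. Pictures are saved under pics/ and viewed, and the job is handed in when it is done.

Besides the shell and the picture viewer there is one more tool, called after ">>>" as name(argument=value, ...) on one line, values as JSON. drive_tool: Moves the arm, as the interface text tells. Its arguments: {"type":"object","properties":{"increments":{"type":"array","items":{"type":"number"}}},"required":["increments"]}

```bash
ls; mkdir -p pics
python3 - <<'E'
from station import *
import cv2,json
s=get_state();print(s)
for n in("scene","top"):
    p,d=capture(n);cv2.imwrite(f"pics/{n}0.png",p[:,:,::-1]);print(n,calibration(n))
E
```

```text
pics
{'clock': 0.0, 'joint_positions': array([-1.43452624e+00,  4.94178603e-01,  1.34614772e+00, -2.65993038e-05,
        1.30247954e+00, -9.54747362e-02]), 'qd': array([-0.00063703,  0.00035107,  0.00158261, -0.00185741, -0.00048838,
       -0.00070657]), 'effort': array([-1.44594094e-03, -8.82166815e+01, -3.83866096e+01, -3.32148411e-04,
        9.94312868e-03, -1.92260416e-05]), 'tool_pos': array([ 143.50808797, -607.92844587,  230.69747542]), 'eef_rot': array([-6.06215104e-04,  9.93293709e-01,  1.15616782e-01, -2.51913910e-05]), 'wrist_force': array([ 0.55353195, -0.31602206, -0.61599545]), 'moment': array([0.01886338, 0.01648449, 0.01560195]), 'width': 1.0020851689115668}
scene {'fovy': 44.491094283379724, 'cx': 282.31196766657035, 'cy': 205.9838675910905, 'rvec': array([ 1.89094708,  1.44586061, -0.65111845]), 'tvec': array([-138.88304969, -306.90626924, 2249.21296916])}
top {'fovy': 57.220145506277746, 'cx': 276.76191985778553, 'cy': 206.18021136899156, 'rvec': array([ 2.20780326, -2.14307221,  0.13290707]), 'tvec': array([ -40.09630589,  597.47855137, 1240.08303948])}
```

View pics/scene0.png

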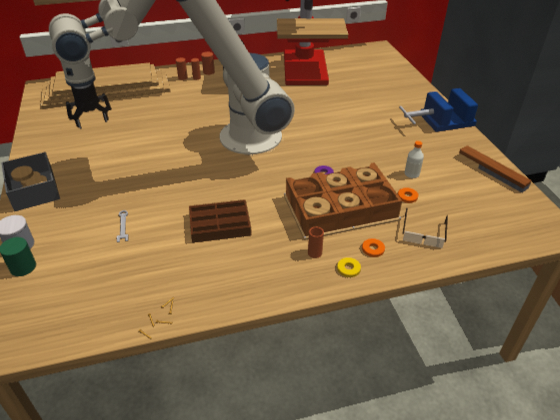

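View pics/top0.png

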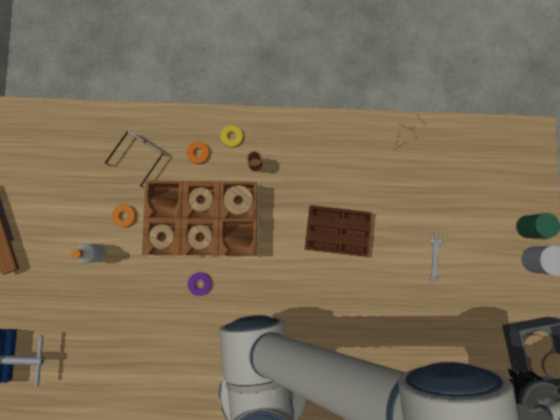

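```bash
cat > h.py <<'E'
from station import *
import numpy as np, cv2
def K(n):
    c=calibration(n); f=210/np.tan(np.radians(c['fovy']/2))
    return np.array([[f,0,c['cx']],[0,f,c['cy']],[0,0,1]]),c['rvec'],c['tvec']
def ray(n,uv,z):
    k,r,t=K(n);R=cv2.Rodrigues(r)[0];o=-R.T@t
    uv=np.atleast_2d(np.array(uv,float));d=(np.linalg.inv(k)@np.c_[uv,np.ones(len(uv))].T).T@R
    return o+d*((z-o[2])/d[:,2])[:,None]
def proj(n,P):
    k,r,t=K(n);return cv2.projectPoints(np.atleast_2d(np.array(P,float)),r,t,k,None)[0][:,0]
def cloud(n,d):
    k,r,t=K(n);R=cv2.Rodrigues(r)[0]
    v,u=np.mgrid[0:420,0:560];c=(np.linalg.inv(k)@np.stack([u.ravel(),v.ravel(),np.ones(u.size)]))*d.ravel()
    return ((c.T-t)@R).reshape(420,560,3)
def crop(p,name,x0,y0,x1,y1,s):
    cv2.imwrite(name,cv2.resize(np.ascontiguousarray(p[y0:y1,x0:x1,::-1]),None,fx=s,fy=s,interpolation=cv2.INTER_CUBIC))
E
python3 - <<'E'
from h import *
p,d=capture("top");crop(p,"pics/jig.png",90,110,280,300,4);crop(p,"pics/rack.png",290,190,390,270,6)
P=cloud("top",d);np.save("P0.npy",P)
q,e=capture("scene");Q=cloud("scene",e);np.save("Q0.npy",Q);crop(q,"pics/jigs.png",270,150,430,280,4)
for uv in [(200,200),(175,190),(187,211),(330,230),(300,140),(435,250)]: print(uv,P[uv[1],uv[0]].round(1))
E
```

```text
(200, 200) [606.1 223.2  75.2]
(175, 190) [643.9 318.9  16.4]
(187, 211) [568.4 259.1  90.8]
(330, 230) [ 526.1 -203.3    8.3]
(300, 140) [ 8.336e+02 -9.630e+01  6.000e-01]
(435, 250) [ 469.6 -558.1    5.4]
```

View pics/jig.png

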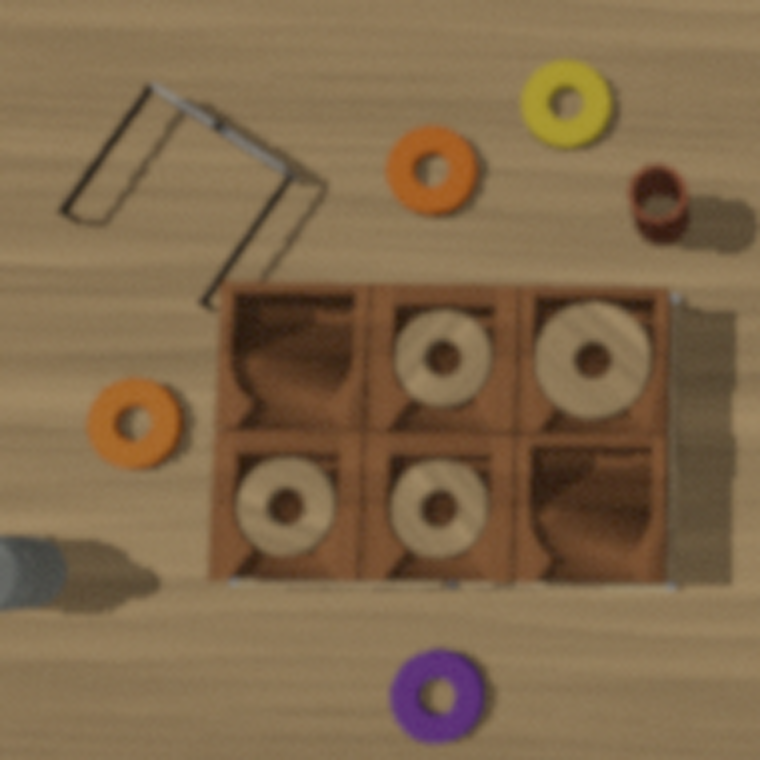

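View pics/rack.png

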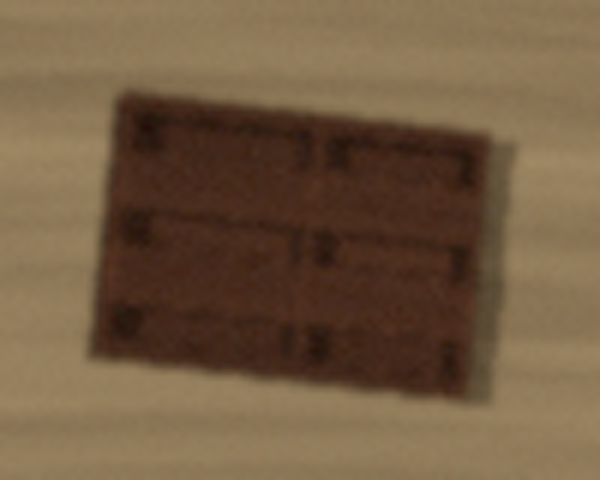

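View pics/jigs.png

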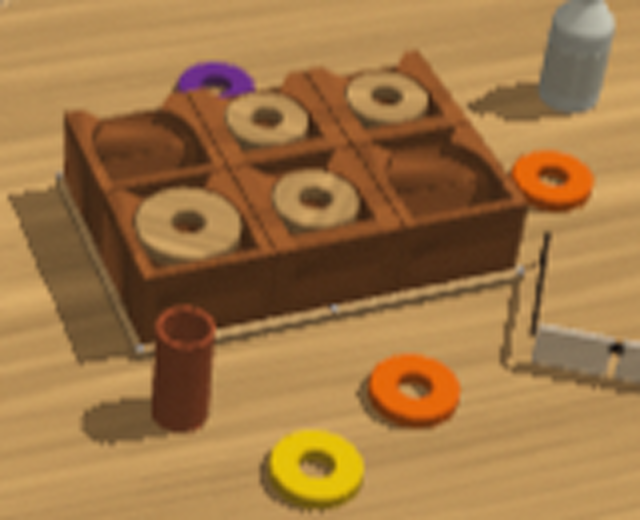

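```bash
cat > meas.py <<'E'
from h import *
def wheels(p,z=90):
    hsv=cv2.cvtColor(p,cv2.COLOR_RGB2HSV)
    return hsv
def rackpose(p,P,show=False):
    # dark red-brown region near rack, outline at top z=42
    hsv=cv2.cvtColor(p,cv2.COLOR_RGB2HSV)
    m=((hsv[...,2]<110)&(hsv[...,1]>110)&((hsv[...,0]<14)|(hsv[...,0]>170))).astype(np.uint8)
    m[:, :285]=0; m[:,400:]=0
    m=cv2.morphologyEx(m,cv2.MORPH_CLOSE,np.ones((7,7)))
    c=max(cv2.findContours(m,0,2)[0],key=cv2.contourArea)
    W=ray("top",c[:,0],42)[:,:2].astype(np.float32)
    return cv2.minAreaRect(W),c
E
python3 - <<'E'
from meas import *
P=np.load("P0.npy");p=cv2.imread("pics/top0.png")[:,:,::-1].copy()
Z=P[...,2];sub=np.zeros_like(Z,bool);sub[170:270,130:270]=1
m=(sub&(Z>83)&(Z<97)&(P[...,1]<420)); print("z med",np.median(Z[m]))
W=P[m][:,:2].astype(np.float32);print("jig rect",cv2.minAreaRect(W))
mm=cv2.morphologyEx(m.astype(np.uint8),cv2.MORPH_OPEN,np.ones((3,3)))
c=max(cv2.findContours(mm,0,2)[0],key=cv2.contourArea);print("ray rect",cv2.minAreaRect(ray("top",c[:,0],90)[:,:2].astype(np.float32)))
print(cv2.boxPoints(cv2.minAreaRect(ray("top",c[:,0],90)[:,:2].astype(np.float32))))
hsv=cv2.cvtColor(p,cv2.COLOR_RGB2HSV)
for uv in [(185,200),(215,180),(238,200),(147,236),(330,220),(340,250)]: print(uv,hsv[uv[1],uv[0]],p[uv[1],uv[0]])
w=(sub&(hsv[...,1]<125)&(hsv[...,2]>95)).astype(np.uint8)
x=cv2.findContours(w,cv2.RETR_EXTERNAL,2)[0]
for c in x:
    if cv2.contourArea(c)>150:
        W=ray("top",c[:,0],90)[:,:2].astype(np.float32);(e,a,t)=cv2.fitEllipse(W);print("wheel",cv2.boundingRect(c),np.round(e,1),np.round(a,1))
r,c=rackpose(p,P);print("rack",r,cv2.boundingRect(c));print(cv2.boxPoints(r))
mr=np.zeros_like(Z,bool);mr[195:265,300:380]=1;mr&=(Z>34)&(Z<50);print(np.median(Z[mr]),cv2.minAreaRect(P[mr][:,:2].astype(np.float32)))
Q=np.load("Q0.npy")
m=(Q[...,2]>83)&(Q[...,2]<97)&(Q[...,0]>380)&(Q[...,0]<760)&(Q[...,1]>-50)&(Q[...,1]<440);mm=cv2.morphologyEx(m.astype(np.uint8),cv2.MORPH_OPEN,np.ones((3,3)));m=mm>0
print("scene jig",m.sum(),np.median(Q[m][:,2]),cv2.minAreaRect(Q[m][:,:2].astype(np.float32)))
m=(Q[...,2]>36)&(Q[...,2]<48)&(Q[...,0]>400)&(Q[...,0]<620)&(Q[...,1]>-360)&(Q[...,1]<-90)
print("scene rack",m.sum(),cv2.minAreaRect(Q[m][:,:2].astype(np.float32)))
E
```

```text
z med 90.85756015842827
jig rect ((549.0972900390625, 219.54660034179688), (232.80343627929688, 353.6171569824219), 1.6172317266464233)
ray rect ((548.9217529296875, 219.41905212402344), (232.28269958496094, 353.2601318359375), 1.625083088874817)
[[427.81802  392.68442 ]
 [437.8362    39.56635 ]
 [670.0255    46.153687]
 [660.0073   399.27176 ]]
(185, 200) [ 14 151 120] [120  81  49]
(215, 180) [ 17 105 136] [136 112  80]
(238, 200) [ 13 161  68] [68 44 25]
(147, 236) [ 13 149 111] [111  75  46]
(330, 220) [ 11 144  69] [69 44 30]
(340, 250) [  9 144  62] [62 38 27]
wheel (187, 224, 25, 26) [489.6 216.8] [73.8 76.6]
wheel (149, 224, 25, 25) [487.6 335.5] [75.1 76.2]
wheel (188, 187, 26, 25) [607.3 219.6] [74.4 75.6]
wheel (223, 185, 30, 30) [609.5 102.2] [90.5 91.7]
wheel (146, 170, 124, 21) [679.9 173.1] [ 61.7 480.7]
wheel (130, 170, 140, 100) [563.3 220.6] [385.1 408.4]
rack ((524.3155517578125, -225.12008666992188), (203.62449645996094, 144.242919921875), 84.99317932128906) (306, 205, 66, 51)
[[ 443.5837  -320.24948]
 [ 587.2762  -332.8382 ]
 [ 605.04736 -129.99069]
 [ 461.35492 -117.40198]]
41.898458034192096 ((523.2215576171875, -225.73309326171875), (205.1469268798828, 148.2063446044922), 85.10826873779297)
scene jig 2800 90.66186220693166 ((576.3508911132812, 216.2852020263672), (296.2505187988281, 360.2319030761719), 1.8750144243240356)
scene rack 1281 ((524.3904418945312, -229.5360870361328), (203.743408203125, 162.60665893554688), 84.70050811767578)
```

```bash
cat > rel.py <<'E'
from h import *
from scipy.spatial.transform import Rotation as Ro
# rel(pos mm, azimuth of jaw y deg, tilt deg about tool x after) -> shift m & rotvec in tool axes from current pose
def Rt(az,tilt=0):
    a=np.radians(az);y=np.array([np.cos(a),np.sin(a),0]);z=np.array([0,0,-1.]);x=np.cross(y,z)
    return Ro.from_matrix(np.c_[x,y,z])*Ro.from_rotvec([np.radians(tilt),0,0])
def cur():
    s=get_state();q=s['eef_rot'];return s['tool_pos'],Ro.from_quat([q[1],q[2],q[3],q[0]]),s
def rel(pos,R,base=None):
    p,r=(base if base else cur()[:2])
    return np.round(r.inv().apply(np.array(pos)-p)/1000,4).tolist(),np.round((r.inv()*R).as_rotvec(),4).tolist()
E
python3 - <<'E'
from rel import *
for t in [(420,-330,230),(510,100,220),(512.3,218,120)]: print(t,rel(t,Rt(-88.6)))
E
```

```text
(420, -330, 230) ([0.3329, -0.2071, 0.0011], [-0.0008, 0.0, 0.2074])
(510, 100, 220) ([0.5193, -0.6049, 0.0114], [-0.0008, 0.0, 0.2074])
(512.3, 218, 120) ([0.5487, -0.7191, 0.1115], [-0.0008, 0.0, 0.2074])
```

Things that could be taken for a wheel, in the top view:
- Plain rings in nests: A small (161,237), B small (200,237), C small (200,200), D large (238,200). These are the four wheels.
- Look-alikes on the bench: orange (198,152) and (124,216), yellow (231,136), purple (200,284). I will leave these alone.
- The empty nests are at (165,200) and (238,237), both of the large size.

The jig crop above confirms this choice.

I'll tip all four wheels first, with the fingers shut and the jaw axis along y.

>>> drive_tool(increments=[0.055, -0.034, 0, 0, 0, 0.1, 0, 0.11, -0.068, 0, 0, 0, 0.2, 0, 0.166, -0.103, 0, 0, 0, 0.207, 0, 0.22, -0.138, 0, 0, 0, 0.207, 0, 0.277, -0.172, 0, 0, 0, 0.207, 0, 0.333, -0.207, 0, 0, 0, 0.207, 0, 0.36, -0.26, 0, 0, 0, 0.207, 0, 0.387, -0.314, 0, 0, 0, 0.207, 0])

```text
clock: 1.2
tool_pos: [446.4, -221.6, 231.2]
eef_rot: [0.0, 1.0, 0.012, 0.0]
wrist_force: [0.9, -0.2, 0.9]
width: 0.003
```

Run:
```python
from rel import *
p,r,s=cur();print(p,s['clock'],s['width'])
print(rel((512.3,218,120),Rt(-88.6)))
```

```text
[ 446.41466114 -221.58514405  231.17671773] 1.2 0.0028897021878762546
([0.0768, -0.4378, 0.1112], [0.0, -0.0003, 0.0004])
```

>>> drive_tool(increments=[0.0096, -0.055, 0, 0, 0, 0, 0, 0.019, -0.11, 0, 0, 0, 0, 0, 0.029, -0.165, 0.01, 0, 0, 0, 0, 0.038, -0.22, 0.03, 0, 0, 0, 0, 0.048, -0.275, 0.05, 0, 0, 0, 0, 0.058, -0.33, 0.075, 0, 0, 0, 0, 0.068, -0.385, 0.1, 0, 0, 0, 0, 0.0768, -0.4378, 0.111, 0, 0, 0, 0])

```text
clock: 2.2
tool_pos: [511.0, 218.0, 118.9]
eef_rot: [0.0, 1.0, 0.013, -0.001]
wrist_force: [1.3, -0.5, 0.0]
width: 0.002
```

Run:
```python
from rel import *
p,r,s=cur();print(p,s['clock'],s['width'],s['wrist_force'])
print(rel((512.3,218,120),Rt(-88.6)))
print(r.as_matrix().round(3))
im,d=capture("scene");crop(im,"pics/s1.png",250,120,450,280,4)
im,d=capture("top");crop(im,"pics/t1.png",130,150,290,290,4)
```

```text
[511.00552632 217.99765718 118.8583336 ] 2.2 0.0020786353326751796 [ 1.33518507 -0.48964302  0.04772043]
([0.0013, 0.0, -0.0011], [0.0005, 0.0016, 0.0007])
[[ 1.     0.025 -0.002]
 [ 0.025 -1.    -0.001]
 [-0.002  0.    -1.   ]]
```

View pics/s1.png

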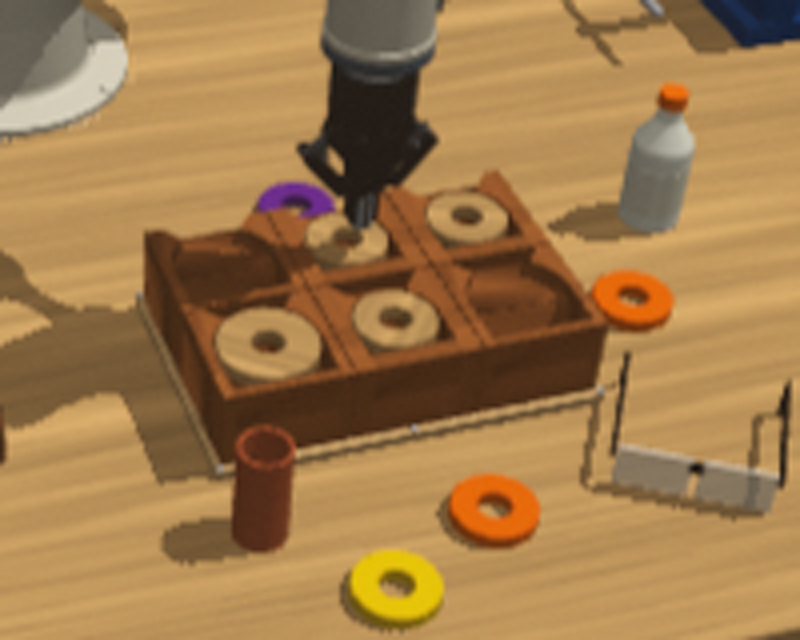

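View pics/t1.png

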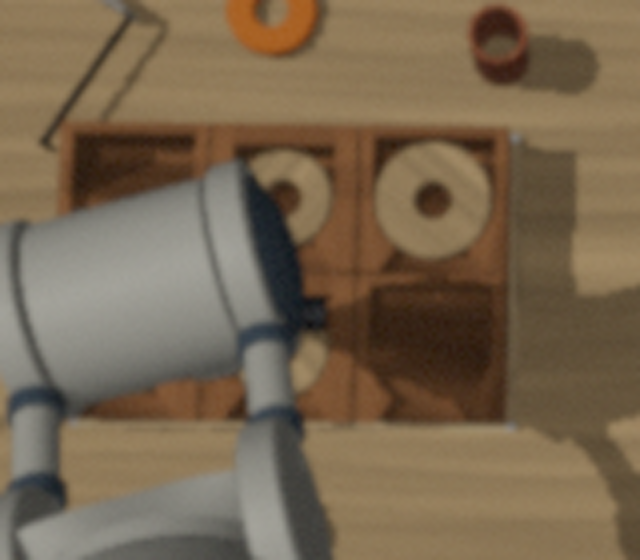

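Scene view: the fingers stand above the far side of wheel B (crop ~(360,215)), clear of the bore. I'll press 14 mm and draw 6 mm on.

>>> drive_tool(increments=[0.001, 0, 0.022, 0, 0, 0, 0, 0.001, 0, 0.03, 0, 0, 0, 0, 0.001, 0, 0.037, 0, 0, 0, 0, 0.001, 0, 0.044, 0, 0, 0, 0, 0.004, 0, 0.044, 0, 0, 0, 0, 0.007, 0, 0.044, 0, 0, 0, 0, 0.007, 0, 0.044, 0, 0, 0, 0, 0.007, 0, 0, 0, 0, 0, 0])

```text
clock: 3.3
tool_pos: [516.9, 215.8, 118.7]
eef_rot: [0.001, 1.0, 0.012, -0.002]
wrist_force: [1.0, 1.5, 0.3]
width: 0.001
```

Run:
```python
from rel import *
p,r,s=cur();print(p,s['clock'],s['wrist_force'])
im,d=capture("scene");crop(im,"pics/s2.png",270,130,430,260,5)
print(rel((510,336.5,120),Rt(-88.6)))
```

```text
[516.93269847 215.80799098 118.70217215] 3.3 [0.9640392  1.48746607 0.28532687]
([-0.007, -0.1199, 0.0054], [-0.001, -0.0035, 0.0004])
```

View pics/s2.png

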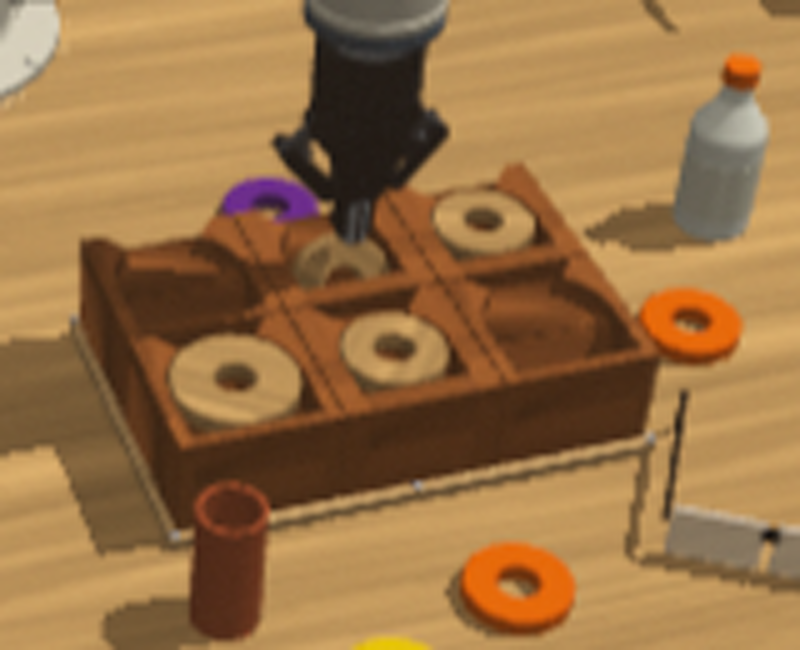

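>>> drive_tool(increments=[-0.003, -0.06, 0, 0, 0, 0, 0, -0.007, -0.119, 0, 0, 0, 0, 0, -0.007, -0.119, 0, 0, 0, 0, 0, -0.007, -0.119, 0, 0, 0, 0, 0])

```text
clock: 3.85
tool_pos: [508.4, 335.0, 120.3]
eef_rot: [0.0, 1.0, 0.013, -0.0]
wrist_force: [-0.3, -0.4, -0.3]
width: 0.001
```

Run:
```python
from rel import *
p,r,s=cur();print(p,s['clock'],s['wrist_force'])
im,d=capture("scene");crop(im,"pics/s3.png",270,130,430,260,5)
print(rel((510,336.5,120),Rt(-88.6)))
```

```text
[508.36318451 334.96143249 120.25216143] 3.85 [-0.31956054 -0.44628011 -0.31819908]
([0.0015, -0.0021, 0.0002], [0.0004, 0.0003, 0.0001])
```

View pics/s3.png

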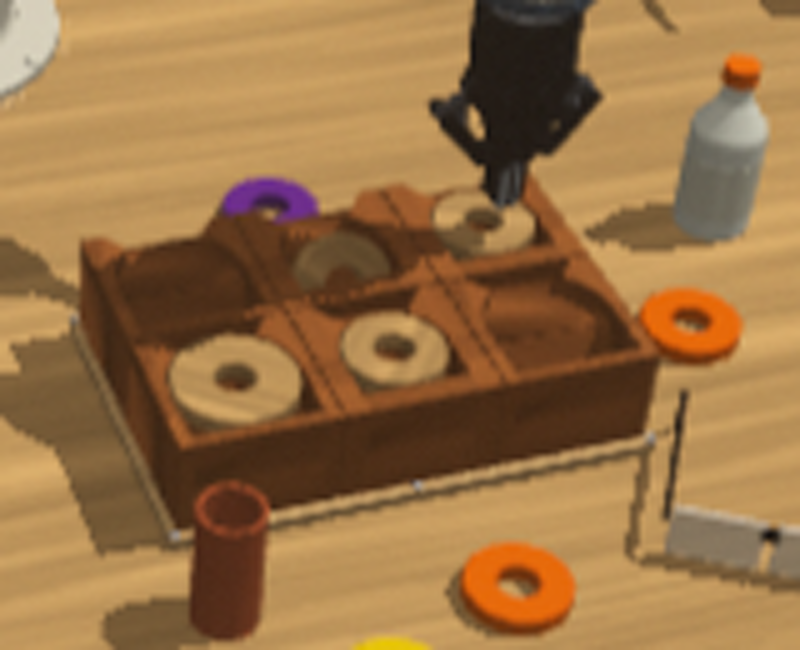

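B is tipped and leaning in its nest at crop ~(345,265), and the tool now stands over A. I'll press A.

>>> drive_tool(increments=[0.001, -0.001, 0.022, 0, 0, 0, 0, 0.001, -0.001, 0.03, 0, 0, 0, 0, 0.001, -0.001, 0.037, 0, 0, 0, 0, 0.001, -0.001, 0.044, 0, 0, 0, 0, 0.004, -0.001, 0.044, 0, 0, 0, 0, 0.007, -0.001, 0.044, 0, 0, 0, 0, 0.007, -0.001, 0.044, 0, 0, 0, 0, 0.007, -0.001, 0, 0, 0, 0, 0])

```text
clock: 4.9
tool_pos: [514.0, 335.5, 118.4]
eef_rot: [0.001, 1.0, 0.012, -0.002]
wrist_force: [0.8, 0.8, 0.6]
width: -0.001
```

Run:
```python
from rel import *
p,r,s=cur();print(p,s['clock'],s['wrist_force'])
print(rel((630.2,220.8,120),Rt(-88.6)))
```

```text
[513.97297473 335.47742882 118.40625657] 4.9 [0.75227707 0.76933636 0.57439464]
([0.1133, 0.1175, -0.0019], [0.0023, 0.0049, 0.0003])
```

>>> drive_tool(increments=[0.04, 0.042, 0, 0, 0, 0, 0, 0.08, 0.084, 0, 0, 0, 0, 0, 0.113, 0.118, 0, 0, 0, 0, 0, 0.113, 0.118, 0, 0, 0, 0, 0, 0.113, 0.118, 0, 0, 0, 0, 0])

```text
clock: 5.52
tool_pos: [631.1, 221.2, 120.3]
eef_rot: [-0.0, 1.0, 0.012, -0.0]
wrist_force: [-0.8, 0.2, -0.4]
width: -0.005
```

Run:
```python
from rel import *
p,r,s=cur();print(p,s['clock'],s['wrist_force'])
im,d=capture("scene");crop(im,"pics/s4.png",270,130,430,260,5)
print(rel((630.2,220.8,120),Rt(-88.6)))
```

```text
[631.10162312 221.22436545 120.27263057] 5.525 [-0.76413509  0.20229538 -0.35882502]
([-0.0006, 0.0009, 0.0003], [-0.0001, 0.0006, 0.0008])
```

View pics/s4.png

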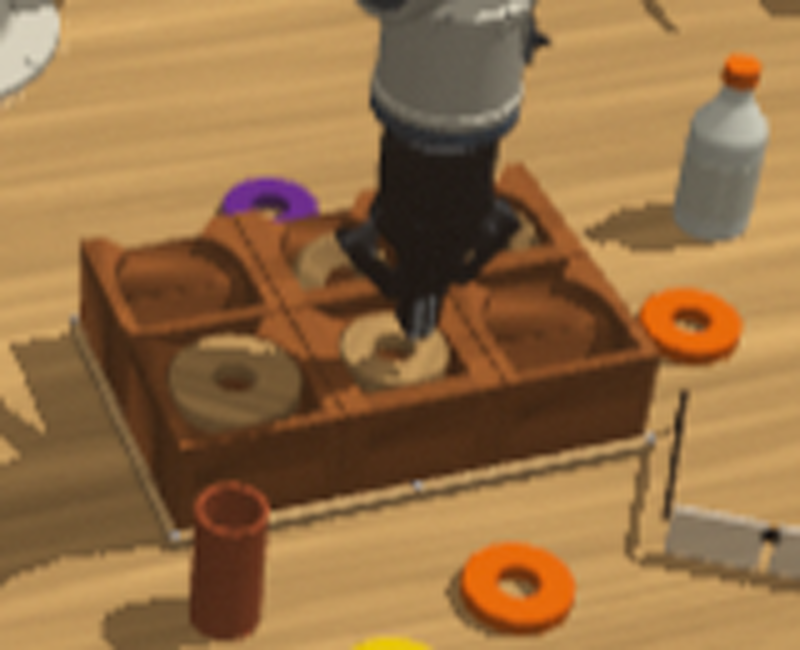

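>>> drive_tool(increments=[-0.001, 0, 0.022, 0, 0, 0, 0, -0.001, 0, 0.03, 0, 0, 0, 0, -0.001, 0, 0.037, 0, 0, 0, 0, -0.001, 0, 0.044, 0, 0, 0, 0, 0.002, 0, 0.044, 0, 0, 0, 0, 0.005, 0, 0.044, 0, 0, 0, 0, 0.005, 0, 0.044, 0, 0, 0, 0, 0.005, 0, 0, 0, 0, 0, 0])

```text
clock: 6.58
tool_pos: [634.1, 220.8, 117.8]
eef_rot: [0.001, 1.0, 0.012, -0.003]
wrist_force: [0.3, 0.8, 0.5]
width: 0.002
```

Run:
```python
from rel import *
p,r,s=cur();print(p,s['clock'],s['wrist_force'])
print(rel((632.6,103.1,120),Rt(-88.6)))
```

```text
[634.13471269 220.82797344 117.78068223] 6.575 [0.25257178 0.75250131 0.49240483]
([-0.0045, 0.1177, -0.002], [0.0014, 0.0064, 0.0005])
```

>>> drive_tool(increments=[-0.003, 0.06, 0, 0, 0, 0, 0, -0.006, 0.118, 0, 0, 0, 0, 0, -0.006, 0.118, 0, 0, 0, 0, 0, -0.006, 0.118, 0, 0, 0, 0, 0])

```text
clock: 7.08
tool_pos: [633.2, 103.4, 120.3]
eef_rot: [-0.0, 1.0, 0.012, -0.0]
wrist_force: [-0.6, 0.3, -0.1]
width: -0.001
```

Run:
```python
from rel import *
p,r,s=cur();print(p,s['clock'],s['wrist_force'])
im,d=capture("scene");crop(im,"pics/s5.png",270,130,430,260,5)
print(rel((632.6,103.1,120),Rt(-88.6)))
```

```text
[633.17703997 103.39184522 120.32915986] 7.075 [-0.60689663  0.2763646  -0.12422198]
([-0.0006, 0.0009, 0.0003], [-0.0003, 0.0002, 0.0009])
```

View pics/s5.png

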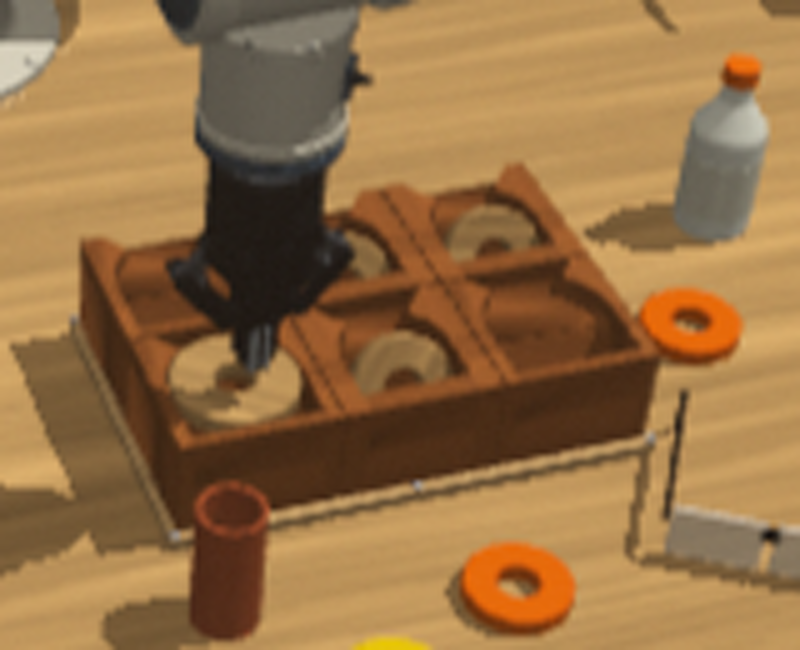

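A, B and C are tipped. D is next, then I'll withdraw upward.

>>> drive_tool(increments=[-0.001, 0, 0.022, 0, 0, 0, 0, -0.001, 0, 0.03, 0, 0, 0, 0, -0.001, 0, 0.037, 0, 0, 0, 0, -0.001, 0, 0.044, 0, 0, 0, 0, 0.002, 0, 0.044, 0, 0, 0, 0, 0.005, 0, 0.044, 0, 0, 0, 0, 0.005, 0, 0.044, 0, 0, 0, 0, 0.005, 0, 0, 0, 0, 0, 0])

```text
clock: 8.12
tool_pos: [636.5, 103.1, 118.2]
eef_rot: [0.0, 1.0, 0.012, -0.003]
wrist_force: [0.9, -0.5, -0.1]
width: 0.002
```

>>> drive_tool(increments=[0, 0.05, -0.05, 0, 0, 0, 0.04, 0, 0.11, -0.1, 0, 0, 0.18, 0.04, 0, 0.16, -0.1, 0, 0, 0.36, 0.04, 0, 0.21, -0.1, 0, 0, 0.54, 0.04, 0, 0.23, -0.1, 0, 0, 0.72, 0.04, 0, 0.23, -0.1, 0, 0, 0.9, 0.04, 0, 0.23, -0.1, 0, 0, 1.08, 0.04, 0, 0.23, -0.1, 0, 0, 1.26, 0.04])

```text
clock: 9.12
tool_pos: [643.9, -126.7, 220.4]
eef_rot: [0.0, 0.813, -0.582, -0.0]
wrist_force: [-0.5, -0.2, 0.3]
width: 0.471
```

Run:
```python
from rel import *
p,r,s=cur();print(p,s['clock'],s['joint_positions'].round(2),s['width'])
im,d=capture("scene");crop(im,"pics/s6.png",270,130,430,260,5);np.save("Q1.npy",cloud("scene",d))
im,d=capture("top");crop(im,"pics/t6.png",130,150,290,290,4);np.save("P1.npy",cloud("top",d))
print(r.as_matrix().round(3))
```

```text
[ 643.86079543 -126.74608729  220.38545343] 9.125 [-0.29  0.55  1.28  0.    1.32  2.53] 0.4706389908178269
[[ 0.323 -0.946 -0.   ]
 [-0.946 -0.323  0.   ]
 [-0.     0.    -1.   ]]
```

View pics/s6.png

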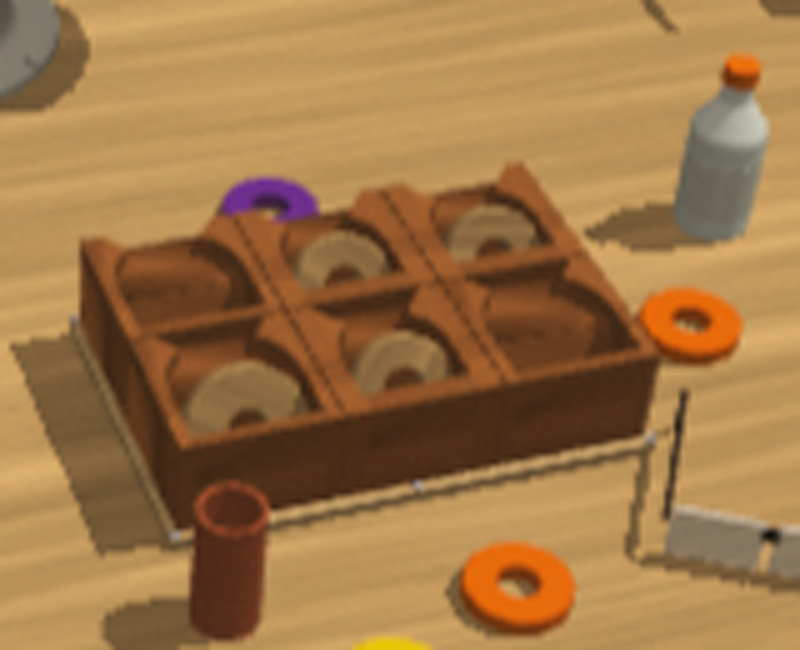

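View pics/t6.png

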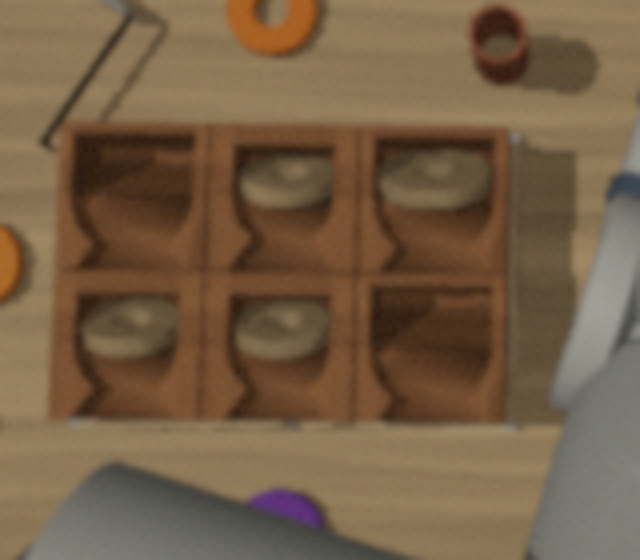

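```bash
cat > lean.py <<'E'
from h import *
N=dict(A=(488,336),B=(490.3,217.4),C=(608.2,220.2),D=(610.6,102.6))
RAD=dict(A=38,B=38,C=38,D=46)
th=np.radians(1.35)
def lean(P,im,k):
    hsv=cv2.cvtColor(im,cv2.COLOR_RGB2HSV)
    X=P[...,:2]-np.array(N[k]);bx=X[...,0]*np.cos(th)+X[...,1]*np.sin(th);by=-X[...,0]*np.sin(th)+X[...,1]*np.cos(th);bz=P[...,2]-12
    m=(abs(by)<RAD[k]+1)&(bx>-25)&(bx<RAD[k]+2)&(bz>30)&(bz<110)&(hsv[...,1]<130)&(hsv[...,2]>60)
    B=np.c_[bx[m],by[m],bz[m]]
    for _ in range(6):
        c=B.mean(0);n=np.linalg.svd(B-c)[2][2];n*=np.sign(n[2]);B=B[abs((B-c)@n)<4]
    lx=np.degrees(np.arctan2(n[0],n[2]));
    return len(B),n.round(3),round(lx,1),c.round(1),B.min(0).round(1),B.max(0).round(1)
E
python3 - <<'E'
from lean import *
P=np.load("P1.npy");Q=np.load("Q1.npy")
ti,_=capture("top");si,_=capture("scene")
for k in N: print(k,"top",*lean(P,ti,k));print("   scene",*lean(Q,si,k))
E
```

```text
A top 173 [ 0.835 -0.009  0.549] 56.7 [18.3  1.5 62. ] [ -3.4 -35.1  30.4] [36.8 38.  93.3]lean.py:11: RuntimeWarning: Mean of empty slice.
  c=B.mean(0);n=np.linalg.svd(B-c)[2][2];n*=np.sign(n[2]);B=B[abs((B-c)@n)<4]
  ret = um.true_divide(
Traceback (most recent call last):
  File "lean.py", line 13, in lean
    return len(B),n.round(3),round(lx,1),c.round(1),B.min(0).round(1),B.max(0).round(1)
                                                    ~~~~~^^^
ValueError: zero-size array to reduction operation minimum which has no identity
```

```bash
sed -i 's/hsv\[...,1\]<130)&(hsv\[...,2\]>60/hsv[...,1]<150)\&(hsv[...,2]>50/' lean.py
python3 - <<'E'
from lean import *
P=np.load("P1.npy");Q=np.load("Q1.npy")
ti,_=capture("top");si,_=capture("scene")
hs=cv2.cvtColor(si,cv2.COLOR_RGB2HSV);print(hs[180,330:345])
for k in N:
    print(k,"top",*lean(P,ti,k))
    try: print("   scene",*lean(Q,si,k))
    except Exception as e: print(e)
E
```

```text
[[ 16 145 130]
 [ 17 135 149]
 [ 17 135 151]
 [ 17 138 144]
 [ 17 137 141]
 [ 17 138 140]
 [ 17 135 140]
 [ 17 137 140]
 [ 17 136 139]
 [ 17 138 140]
 [ 17 136 137]
 [ 17 137 134]
 [ 17 135 134]
 [ 17 138 135]
 [ 17 138 140]]
A top 124 [0.744 0.013 0.668] 48.1 [19.3 -1.3 55.9] [ -9.4 -34.9  32.4] [36.8 38.  86.7]
   scene 71 [ 0.913 -0.014  0.408] 65.9 [11.8 -2.5 74.9] [  2.8 -34.   58.1] [19.4 33.5 90.9]
B top 121 [0.748 0.037 0.663] 48.4 [18.4 -2.1 57. ] [ -8.3 -34.7  30.8] [38.1 36.8 86.7]
   scene 75 [ 0.834 -0.008  0.551] 56.6 [11.1 -4.  76.5] [  0.5 -36.9  63.3] [20.8 31.5 92.6]
C top 105 [0.742 0.057 0.667] 48.0 [17.9 -4.8 57.9] [ -8.  -35.7  33.3] [37.9 33.6 88. ]
   scene 84 [0.889 0.011 0.458] 62.7 [11.3 -4.6 76.1] [  2.5 -36.5  58.2] [21.2 31.4 92.2]
D top 130 [ 0.729 -0.021  0.684] 46.8 [17.3  1.5 57.9] [ -9.8 -44.   33.2] [36.1 46.9 85.5]
   scene 128 [ 0.898 -0.018  0.44 ] 63.9 [14.3 -3.8 72.2] [  1.6 -45.5  53.8] [25.  38.3 91.6]
```

>>> drive_tool(increments=[-0.018, 0.007, 0, 0, 0, -0.18, 0.028, -0.036, 0.014, 0, 0, 0, -0.36, 0.028, -0.054, 0.021, 0, 0, 0, -0.54, 0.028, -0.072, 0.028, 0, 0, 0, -0.72, 0.028, -0.09, 0.035, 0, 0, 0, -0.9, 0.028, -0.108, 0.042, 0, 0, 0, -1.08, 0.028, -0.127, 0.049, 0, 0, 0, -1.26, 0.028, -0.146, 0.056, 0, 0, 0, -1.44, 0.028])

```text
clock: 10.42
tool_pos: [542.7, -6.7, 220.4]
eef_rot: [0.0, 0.994, 0.107, 0.0]
wrist_force: [0.2, 0.0, -0.1]
width: 0.329
```

Run:
```python
from rel import *
p,r,s=cur();print(p,s['clock'],s['joint_positions'].round(2),s['width'])
print(rel((480,180,215),Rt(1.4)))
```

```text
[542.68229795  -6.7424203  220.38611785] 10.425 [-0.12  0.39  1.56  0.    1.19  1.23] 0.32938342234750545
([-0.0217, -0.1958, 0.0054], [0.0001, -0.0001, -1.3817])
```

>>> drive_tool(increments=[-0.003, -0.025, 0, 0, 0, -0.18, 0.028, -0.006, -0.05, 0, 0, 0, -0.36, 0.028, -0.009, -0.075, 0, 0, 0, -0.54, 0.028, -0.012, -0.1, 0, 0, 0, -0.72, 0.028, -0.015, -0.125, 0, 0, 0, -0.9, 0.028, -0.018, -0.15, 0, 0, 0, -1.08, 0.028, -0.02, -0.175, 0, 0, 0, -1.26, 0.028, -0.0217, -0.1958, 0.005, 0, 0, -1.382, 0.028])

```text
clock: 11.42
tool_pos: [482.0, 181.0, 215.6]
eef_rot: [0.0, 0.699, 0.716, 0.0]
wrist_force: [-0.6, -0.6, -0.3]
width: 0.328
```

Run:
```python
from rel import *
p,r,s=cur();print(p,s['clock'],s['joint_positions'].round(2),s['width'])
print(rel((462.8,217,141),Rt(1.4,-30)))
print(rel((492.8,217.4,89.2),Rt(1.4,-30)))
```

```text
[481.95221105 181.02102677 215.61945759] 11.425 [0.24 0.36 1.64 0.   1.15 0.22] 0.32801895257916436
([0.0364, -0.0183, 0.0746], [-0.5227, -0.0002, -0.0004])
([0.0361, 0.0116, 0.1264], [-0.5227, -0.0002, -0.0004])
```

>>> drive_tool(increments=[0.02, -0.02, 0, -0.17, 0, 0, 0.028, 0.037, -0.0165, 0.03, -0.35, 0, 0, 0.028, 0.037, -0.0165, 0.06, -0.5236, 0, 0, 0.028, 0.037, -0.0165, 0.073, -0.5236, 0, 0, 0.028, 0.037, -0.0165, 0.073, -0.5236, 0, 0, 0.028, 0.037, -0.0165, 0.073, -0.5236, 0, 0, 0.028])

```text
clock: 12.18
tool_pos: [463.6, 216.5, 141.2]
eef_rot: [0.181, 0.676, 0.69, 0.183]
wrist_force: [-0.5, -0.6, 1.0]
width: 0.33
```

Run:
```python
from rel import *
p,r,s=cur();print(p,s['clock'],s['joint_positions'].round(2),s['width'])
print(rel((462.8,217,141),Rt(1.4,-30)))
print(rel((492.8,217.4,89.2),Rt(1.4,-30)))
im,d=capture("scene");crop(im,"pics/s7.png",270,130,430,260,5)
```

```text
[463.63714592 216.5460642  141.23355303] 12.175 [ 0.46  0.38  2.11 -0.92  0.27  1.29] 0.3301852462513725
([0.0005, -0.0008, -0.0002], [-0.0025, 0.005, -0.0033])
([0.0004, -0.0006, 0.0597], [-0.0025, 0.005, -0.0033])
```

View pics/s7.png

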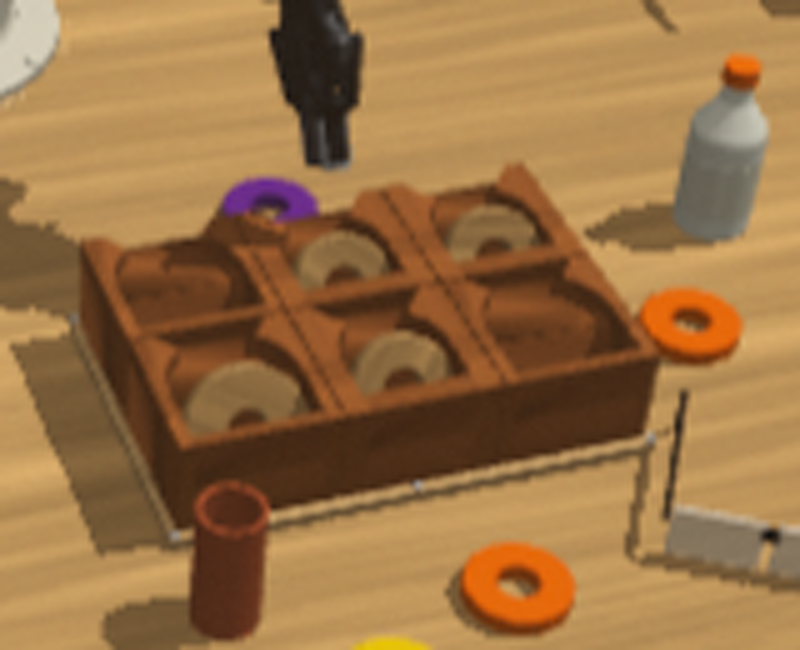

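```bash
cat > kin.py <<'E'
from rel import *
from scipy.optimize import least_squares
# chain: Rz(j1) T(a,0,c) Ry(j2) T(0,0,L1) Ry(j3) T(e,0,L2) Rz(j4)? 
def fk(j,m):
    a,c,L1,e,L2,Lt,lat=m
    R=Ro.from_rotvec
    r=R([0,0,j[0]]);p=r.apply([a,0,c])
    r=r*R([0,j[1],0]);p=p+r.apply([0,lat,L1])
    r=r*R([0,j[2],0]);p=p+r.apply([e,0,L2])
    r=r*R([0,0,j[3]])*R([0,j[4],0])*R([0,0,j[5]])
    p=p+r.apply([0,0,Lt]);return p,r
E
python3 - <<'E'
from kin import *
p,r,s=cur();j=s['joint_positions'];print(j)
D=[(j,p),([-1.43452624e+00,4.94178603e-01,1.34614772e+00,0,1.30247954,-9.54747362e-02],[143.508,-607.928,230.697]),
([-.29,.55,1.28,0,1.32,2.53],[643.86,-126.75,220.39]),([-.12,.39,1.56,0,1.19,1.23],[542.7,-6.74,220.39]),([.24,.36,1.64,0,1.15,.22],[482,181,215.6])]
w=[1,1,.2,.2,.2]
f=lambda m:np.concatenate([(fk(a,m)[0]-b)*k for (a,b),k in zip(D,w)])
for seed in ([0,300,430,0,400,250,0],[0,160,450,0,450,200,0]):
    o=least_squares(f,seed);print(o.x.round(1),o.cost,np.abs(o.fun).max())
m=o.x;np.save("m.npy",m)
print(fk(j,m)[1].as_matrix().round(3));print(r.as_matrix().round(3))
E
```

```text
[ 0.46083766  0.38318889  2.10878429 -0.91484582  0.27590598  1.28522122]
[  1.2 259.6 594.2 118.4 384.8 335.3  59.7] 0.9957779110687689 0.696090460740561
[  1.2 259.6 594.2 118.4 384.8 335.3  59.7] 0.99577791108126 0.6960952773528789
[[-0.867 -0.018  0.499]
 [-0.017  1.     0.007]
 [-0.499 -0.003 -0.867]]
[[-0.018  0.867  0.499]
 [ 1.     0.017  0.007]
 [-0.003  0.499 -0.867]]
```

```bash
cat >> kin.py <<'E'
M=np.load("m.npy")
lo=np.array([-2.91,-.82,.22,-1.22,.12,-3.08]);hi=np.array([2.91,2.16,2.67,4.37,2.79,3.08])
def ik(pos,R,seed):
    def f(q):
        p,r=fk(q,M);r=r*Ro.from_rotvec([0,0,np.pi/2])
        return np.r_[(p-pos)/100,(R.inv()*r).as_rotvec()]
    o=least_squares(f,np.clip(seed,lo+1e-3,hi-1e-3),bounds=(lo,hi));return o.x,np.abs(o.fun).max()
E
python3 - <<'E'
from kin import *
from lean import N
s0=cur()[2]['joint_positions']
for k in N:
  for tilt in (-30,-20):
   for az in (1.4,):
    seed=s0
    for t in (-60,-30,0,12):
        th=np.radians(1.4);bx=-3.5+.5*t;z=99.6-.866*t
        pos=np.array([N[k][0]+bx*np.cos(th),N[k][1]+bx*np.sin(th),z])
        q,e=ik(pos,Rt(az,tilt),seed);seed=q
        print(k,tilt,t,q.round(2),round(e,4))
E
```

```text
A -30 -60 [ 0.72  0.43  1.94 -0.77  0.48  1.33] 0.0
A -30 -30 [ 0.7   0.49  1.93 -0.85  0.43  1.41] 0.0
A -30 0 [ 0.68  0.55  1.93 -0.95  0.38  1.49] 0.0
A -30 12 [ 0.67  0.57  1.93 -0.99  0.37  1.53] 0.0
A -20 -60 [ 0.65  0.43  1.82 -0.34  0.63  0.88] 0.0
A -20 -30 [ 0.63  0.48  1.82 -0.37  0.58  0.89] 0.0
A -20 0 [ 0.61  0.54  1.82 -0.39  0.53  0.9 ] 0.0
A -20 12 [ 0.61  0.56  1.81 -0.4   0.51  0.91] 0.0
B -30 -60 [ 0.47  0.35  2.12 -0.86  0.29  1.23] 0.0
B -30 -30 [ 0.45  0.43  2.12 -1.07  0.24  1.43] 0.0
B -30 0 [ 0.43  0.5   2.1  -1.22  0.21  1.57] 0.0127
B -30 12 [ 0.42  0.52  2.09 -1.22  0.2   1.57] 0.0238
B -20 -60 [ 0.41  0.35  1.99 -0.27  0.5   0.61] 0.0
B -20 -30 [ 0.4   0.41  1.99 -0.3   0.43  0.63] 0.0
B -20 0 [ 0.38  0.48  1.98 -0.33  0.38  0.65] 0.0
B -20 12 [ 0.38  0.5   1.98 -0.35  0.35  0.66] 0.0
C -30 -60 [ 0.36  0.45  1.88 -0.5   0.35  0.77] 0.0
C -30 -30 [ 0.35  0.51  1.87 -0.57  0.3   0.83] 0.0
C -30 0 [ 0.34  0.57  1.86 -0.65  0.26  0.9 ] 0.0
C -30 12 [ 0.33  0.6   1.85 -0.68  0.24  0.94] 0.0
C -20 -60 [ 0.32  0.46  1.75 -0.18  0.6   0.43] 0.0
C -20 -30 [ 0.31  0.52  1.74 -0.19  0.56  0.43] 0.0
C -20 0 [ 0.31  0.57  1.72 -0.19  0.52  0.43] 0.0
C -20 12 [ 0.3   0.6   1.72 -0.2   0.5   0.44] 0.0
D -30 -60 [ 0.09  0.41  1.97 -0.15  0.23  0.2 ] 0.0
D -30 -30 [ 0.09  0.48  1.96 -0.19  0.18  0.24] 0.0
D -30 0 [ 0.09  0.54  1.95 -0.25  0.13  0.3 ] 0.0
D -30 12 [ 0.09  0.57  1.94 -0.27  0.12  0.33] 0.004
D -20 -60 [ 0.08  0.42  1.83 -0.04  0.54  0.09] 0.0
D -20 -30 [ 0.08  0.48  1.82 -0.04  0.49  0.09] 0.0
D -20 0 [ 0.08  0.54  1.81 -0.04  0.45  0.09] 0.0
D -20 12 [ 0.08  0.56  1.8  -0.05  0.43  0.09] 0.0
```

Run:
```python
from kin import *
p,r,s=cur()
q=s['joint_positions']
R=Rt(1.4,-25);T=np.array([492.8,217.4,89.2])
for b in (55,30,0):
    t=T-R.apply([0,0,b]);qq,e=ik(t,R,q);print(b,t.round(1),qq.round(2),round(e,4),rel(t,R))
```

```text
55 [469.6 216.8 139. ] [ 0.42  0.38  2.04 -0.5   0.35  0.84] 0.0 ([0.0003, 0.0026, 0.005], [0.0859, 0.0054, -0.0047])
30 [480.1 217.1 116.4] [ 0.41  0.44  2.04 -0.58  0.3   0.92] 0.0 ([0.0004, 0.0005, 0.0299], [0.0859, 0.0054, -0.0047])
0 [492.8 217.4  89.2] [ 0.4   0.51  2.04 -0.72  0.24  1.05] 0.0 ([0.0006, -0.0021, 0.0598], [0.0859, 0.0054, -0.0047])
```

>>> drive_tool(increments=[0, 0.0026, 0.005, 0.086, 0, 0, 0.028, 0, 0.0026, 0.005, 0.086, 0, 0, 0.028, 0, 0.001, 0.02, 0.086, 0, 0, 0.028, 0, 0, 0.035, 0.086, 0, 0, 0.028, 0, -0.001, 0.048, 0.086, 0, 0, 0.028, 0, -0.002, 0.06, 0.086, 0, 0, 0.028, 0, -0.002, 0.06, 0.086, 0, 0, 0.028, 0, -0.002, 0.06, 0.086, 0, 0, 0.028])

```text
clock: 13.22
tool_pos: [493.8, 217.2, 90.1]
eef_rot: [0.153, 0.685, 0.696, 0.155]
wrist_force: [0.5, -0.2, 0.2]
width: 0.328
```

Run:
```python
from kin import *
p,r,s=cur();print(p,s['wrist_force'],s['width'],rel((492.8,217.4,89.2),Rt(1.4,-25)))
im,d=capture("scene");crop(im,"pics/s8.png",290,140,410,230,6)
```

```text
[493.76587348 217.16331383  90.13124952] [ 0.51162799 -0.17613135  0.15286457] 0.3281306309302981 ([0.0003, -0.0013, 0.0004], [0.002, 0.0038, -0.0077])
```

View pics/s8.png

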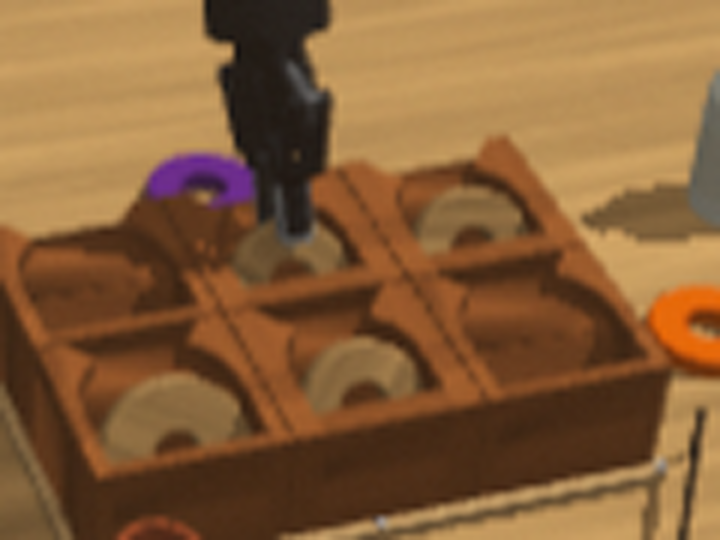

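The jaws straddle the wheel's upper rim at crop (290,225), and there is no contact force. I'll close.

>>> drive_tool(increments=[0, 0, 0, 0, 0, 0, 0.005, 0, 0, 0, 0, 0, 0, 0.005, 0, 0, 0, 0, 0, 0, 0.005, 0, 0, 0, 0, 0, 0, 0.005])

```text
clock: 13.78
tool_pos: [493.6, 217.5, 89.8]
eef_rot: [0.152, 0.685, 0.696, 0.155]
wrist_force: [0.0, -1.2, 7.0]
width: 0.158
```

>>> drive_tool(increments=[0, -0.001, -0.015, 0, 0, 0, 0.005, 0, -0.003, -0.035, 0, 0, 0, 0.005, 0, -0.005, -0.06, 0, 0, 0, 0.005, 0, -0.007, -0.08, 0.05, 0, 0, 0.005, 0, 0.01, -0.12, 0.18, 0, 0, 0.005, 0, 0.03, -0.14, 0.31, 0, 0, 0.005, 0, 0.04, -0.16, 0.436, 0, 0, 0.005, 0, 0.04, -0.16, 0.436, 0, 0, 0.005])

```text
clock: 14.78
tool_pos: [463.7, 217.0, 252.7]
eef_rot: [0.001, 0.702, 0.712, 0.002]
wrist_force: [1.3, 0.3, -0.6]
width: 0.154
```

Run:
```python
from meas import *
from kin import *
p,r,s=cur();print(p,s['clock'],s['wrist_force'],s['width'],s['joint_positions'].round(2))
im,d=capture("scene");crop(im,"pics/s9.png",290,100,410,230,4.5)
t,d=capture("top");cv2.imwrite("pics/t9.png",t[:,:,::-1])
print(rackpose(t,None)[0])
```

```text
[463.74970879 216.95580787 252.70188779] 14.775 [ 1.26180451  0.34055354 -0.57857021] 0.15369697518141534 [0.32 0.31 1.59 0.   1.24 0.31]
((523.2303466796875, -225.12139892578125), (205.06912231445312, 145.1796417236328), 85.24768829345703)
```

View pics/s9.png

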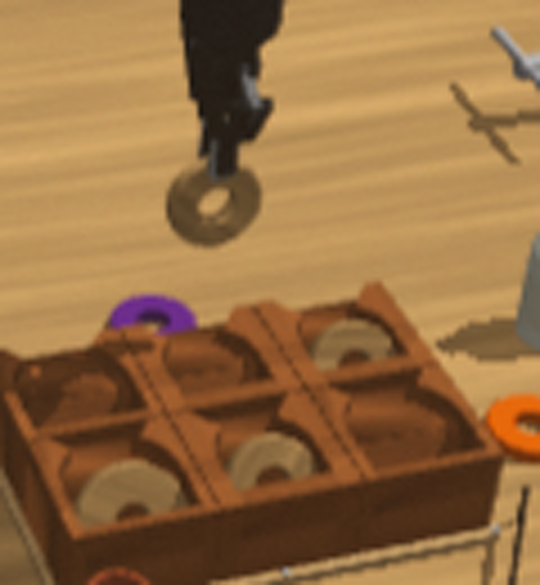

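View pics/t9.png

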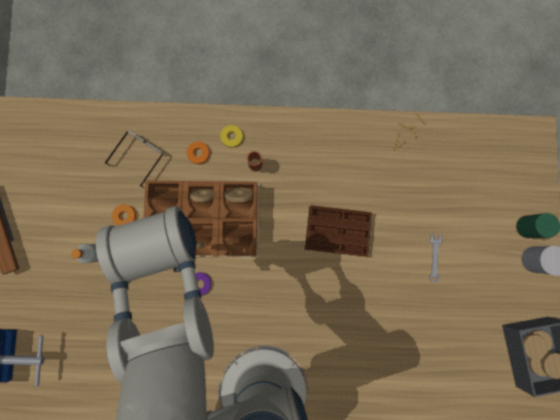

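```bash
cat > slots.py <<'E'
from meas import *
def slots(verbose=True):
    res=[]
    p,d=capture("top");P=cloud("top",d)
    c,sz,a=rackpose(p,P)[0]
    if sz[0]<sz[1]: a=a+90
    yaw=a-90   # long side direction is rack y
    yaw=(yaw+90)%180-90
    t=np.radians(yaw);X=P[...,:2]-np.array(c)
    bx=X[...,0]*np.cos(t)+X[...,1]*np.sin(t);by=-X[...,0]*np.sin(t)+X[...,1]*np.cos(t);z=P[...,2]
    if verbose: print("rack",np.round(c,1),np.round(sz,1),"yaw",round(yaw,2))
    top=(abs(bx)<80)&(abs(by)<106)&(z>36)&(z<48)
    fl=(abs(bx)<70)&(abs(by)<98)&(z<25)&(z>0)
    # row-wise profile: fraction low by by, bx
    hx=[round(float(fl[(abs(bx-v)<1.5)&(abs(by)<98)].mean()),2) for v in range(-74,75,4)]
    hy=[round(float(fl[(abs(by-v)<1.5)&(abs(bx)<70)].mean()),2) for v in range(-102,103,4)]
    if verbose: print("bx",list(zip(range(-74,75,4),hx)));print("by",list(zip(range(-102,103,4),hy)))
    return c,yaw,p,P
E
python3 - <<'E'
from slots import *
slots()
from h import *
p,d=capture("top");P=cloud("top",d)
E
```

```text
rack [ 523.6 -225.9] [204.5 145.4] yaw -4.61
bx [(-74, 0.0), (-70, 0.0), (-66, 0.0), (-62, 0.52), (-58, 0.93), (-54, 0.87), (-50, 0.89), (-46, 0.87), (-42, 0.28), (-38, 0.0), (-34, 0.0), (-30, 0.0), (-26, 0.0), (-22, 0.0), (-18, 0.0), (-14, 0.0), (-10, 0.15), (-6, 0.89), (-2, 0.91), (2, 0.87), (6, 0.88), (10, 0.4), (14, 0.0), (18, 0.0), (22, 0.0), (26, 0.0), (30, 0.0), (34, 0.0), (38, 0.0), (42, 0.07), (46, 0.87), (50, 0.87), (54, 0.87), (58, 0.89), (62, 0.39), (66, 0.0), (70, 0.0), (74, 0.0)]
by [(-102, 0.0), (-98, 0.0), (-94, 0.3), (-90, 0.33), (-86, 0.5), (-82, 0.36), (-78, 0.39), (-74, 0.36), (-70, 0.45), (-66, 0.39), (-62, 0.34), (-58, 0.38), (-54, 0.36), (-50, 0.45), (-46, 0.38), (-42, 0.41), (-38, 0.36), (-34, 0.41), (-30, 0.43), (-26, 0.4), (-22, 0.34), (-18, 0.26), (-14, 0.0), (-10, 0.0), (-6, 0.0), (-2, 0.42), (2, 0.4), (6, 0.41), (10, 0.39), (14, 0.43), (18, 0.45), (22, 0.4), (26, 0.34), (30, 0.5), (34, 0.38), (38, 0.42), (42, 0.41), (46, 0.41), (50, 0.36), (54, 0.4), (58, 0.41), (62, 0.38), (66, 0.4), (70, 0.43), (74, 0.44), (78, 0.39), (82, 0.39), (86, 0.4), (90, 0.37), (94, 0.0), (98, 0.0), (102, 0.0)]
```

>>> drive_tool(increments=[-0.06, 0, 0, 0, 0, 0.1, 0.005, -0.12, 0, 0, 0, 0, 0.108, 0.005, -0.18, 0, 0, 0, 0, 0.108, 0.005, -0.24, 0, 0, 0, 0, 0.108, 0.005, -0.3, 0, 0, 0, 0, 0.108, 0.005, -0.36, 0, 0, 0, 0, 0.108, 0.005, -0.42, 0, 0.02, 0, 0, 0.108, 0.005, -0.48, 0.005, 0.06, 0, 0, 0.108, 0.005])

```text
clock: 15.98
tool_pos: [473.2, -256.2, 196.6]
eef_rot: [0.002, 0.739, 0.674, 0.001]
wrist_force: [1.0, -0.0, 0.2]
width: 0.156
```

Run:
```python
from kin import *
p,r,s=cur();print(p,s['clock'],s['wrist_force'],s['width'],s['joint_positions'].round(2))
print(rel((467.3,-275.4,135),Rt(-4.8)))
```

```text
[ 473.20438309 -256.18582869  196.56567004] 15.975 [ 1.00373434 -0.01806125  0.19109233] 0.15603852486793143 [-0.61  0.41  1.61  0.    1.12 -0.52]
([-0.0196, -0.0043, 0.0616], [0.0036, 0.0014, -0.0083])
```

>>> drive_tool(increments=[-0.015, -0.0045, 0.02, 0, 0, 0, 0.005, -0.015, -0.0045, 0.04, 0, 0, 0, 0.005, -0.015, -0.0045, 0.055, 0, 0, 0, 0.005, -0.015, -0.0045, 0.055, 0, 0, 0, 0.005, -0.015, -0.0045, 0.055, 0, 0, 0, 0.005])

```text
clock: 16.6
tool_pos: [468.1, -268.7, 142.5]
eef_rot: [0.001, 0.739, 0.674, 0.001]
wrist_force: [0.3, 0.8, -0.7]
width: 0.152
```

```bash
cat > held.py <<'E'
from slots import *
from kin import *
def held(tag,rad=38):
    p,r,s=cur();q,e=capture("scene");Q=cloud("scene",e);t,d=capture("top")
    print("tcp",p.round(1),"t",s['clock'],"w",round(s['width'],3),"f",s['wrist_force'].round(1),"az",np.degrees(np.arctan2(*r.as_matrix()[[1,0],1])).round(2))
    hsv=cv2.cvtColor(q,cv2.COLOR_RGB2HSV)
    L=r.inv().apply((Q-p).reshape(-1,3)).reshape(Q.shape)  # tool frame
    m=(abs(L[...,0])<60)&(abs(L[...,1])<25)&(L[...,2]>-30)&(L[...,2]<95)&(hsv[...,1]>80)&(hsv[...,2]>50)&(e>0)
    m=cv2.morphologyEx(m.astype(np.uint8),cv2.MORPH_OPEN,np.ones((2,2)))>0
    B=L[m];print("n",len(B),"min",B.min(0).round(1),"max",B.max(0).round(1))
    B=B[abs(B[:,1]-np.median(B[:,1]))<6]
    A=np.c_[B[:,0],B[:,2],np.ones(len(B))];w=np.linalg.lstsq(A,B[:,1],rcond=None)[0]
    print("face y=",np.median(B[:,1]).round(1),"slopes x,z deg",np.degrees(w[:2]).round(1))
    c=max(cv2.findContours(m.astype(np.uint8),0,2)[0],key=cv2.contourArea)
    # rays onto plane tool y = +7.5
    k,rv,tv=K("scene");Rm=cv2.Rodrigues(rv)[0];o=-Rm.T@tv
    dr=(np.linalg.inv(k)@np.c_[c[:,0],np.ones(len(c))].T).T@Rm
    ol=r.inv().apply(o-p);dl=r.inv().apply(dr);X=ol+dl*((7.5-ol[1])/dl[:,1])[:,None]
    lo=X[X[:,2]>8];
    f=least_squares(lambda v:np.hypot(lo[:,0]-v[0],lo[:,1+1]-v[1])-v[2],[0,25,rad],loss='soft_l1')
    g=least_squares(lambda v:np.hypot(lo[:,0]-v[0],lo[:,1+1]-v[1])-rad,[0,25],loss='soft_l1')
    print("circle tool x,z,R",f.x.round(1),"fixedR",g.x.round(1))
    u,v=proj("scene",p)[0].astype(int)
    crop(q,f"pics/{tag}s.png",max(u-70,0),max(v-50,0),min(u+70,560),min(v+55,420),5)
    u,v=proj("top",p)[0].astype(int)
    crop(t,f"pics/{tag}t.png",max(u-70,0),max(v-50,0),min(u+70,560),min(v+55,420),5)
E
python3 - <<'E'
from held import *
held("h1");print(rel((467.3,-275.4,135),Rt(-4.8)))
E
```

```text
tcp [ 468.1 -268.7  142.5] t 16.6 w 0.152 f [ 0.3  0.8 -0.7] az -5.23
n 285 min [ -36.5 -156.1  -16.2] max [ 39.3  18.9 145.9]
face y= 8.0 slopes x,z deg [0.1 2. ]
circle tool x,z,R [-0.  40.5 29.1] fixedR [-10.1  46.7]
([-0.0065, -0.0003, 0.0077], [0.0027, 0.0005, -0.0078])
```

View pics/h1s.png

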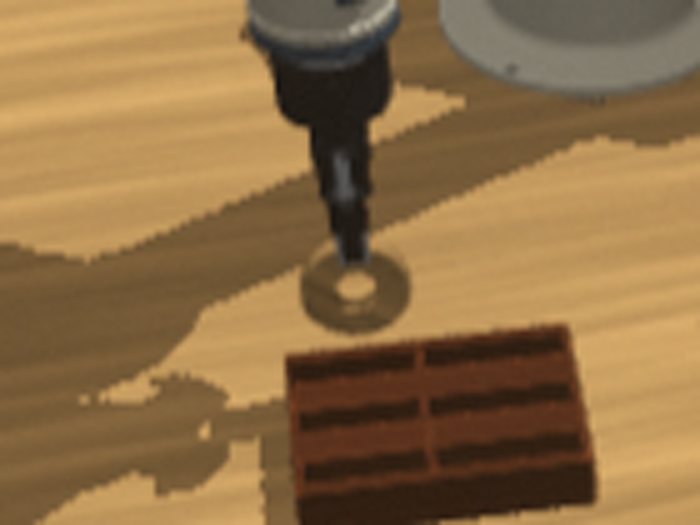

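View pics/h1t.png

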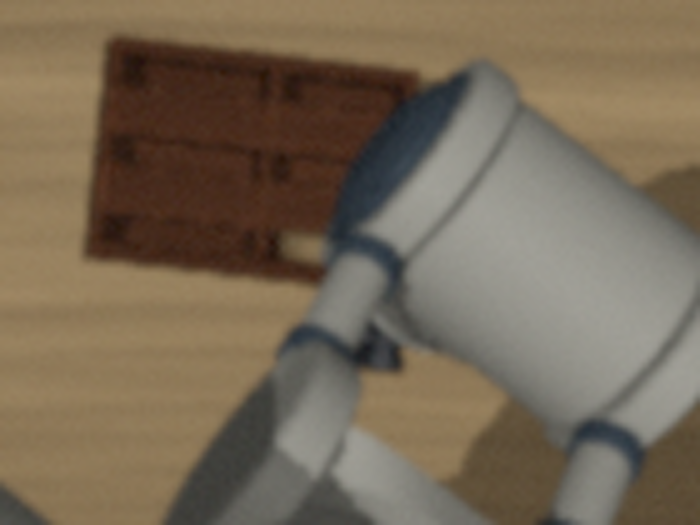

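```bash
sed -i 's/(abs(L\[...,1\])<25)/(abs(L[...,1]-7.5)<6)/; s/hsv\[...,1\]>80/hsv[...,1]>60/' held.py
python3 - <<'E'
from held import *
held("h2");u=proj("top",cur()[0])[0].astype(int);print("topcorner", u-[70,50]+np.array([110,40])/5)
E
```

```text
tcp [ 468.2 -268.9  142.7] t 16.7 w 0.153 f [-0.2  0.8 -0.3] az -5.25
n 200 min [  -36.3  -158.4 -1101.7] max [  38.1 1402.5  147.4]
face y= 8.4 slopes x,z deg [-0.6  2. ]
circle tool x,z,R [ 5.1 34.7 27.6] fixedR [-0.1 13.2]
topcorner [310. 206.]
```

```bash
python3 - <<'E'
s=open('held.py').read()
s=s.replace("    m=cv2.morphologyEx(m.astype(np.uint8),cv2.MORPH_OPEN,np.ones((2,2)))>0\n","    nl,lab,st,_=cv2.connectedComponentsWithStats(m.astype(np.uint8));m=lab==1+np.argmax(st[1:,4])\n")
s=s.replace("lo=X[X[:,2]>8];","lo=X[X[:,2]>8];print('lo',lo.min(0).round(1),lo.max(0).round(1));")
open('held.py','w').write(s)
E
python3 - <<'E'
from held import *
held("h3")
E
```

```text
tcp [ 468.1 -269.   142.6] t 16.8 w 0.152 f [ 0.5 -0.8 -0.4] az -5.26
n 229 min [-39.1   1.7 -23.7] max [34.4 13.4 65.3]
face y= 8.0 slopes x,z deg [0.1 2.7]
lo [-39.1   7.5   9. ] [34.4  7.5 64.7]
circle tool x,z,R [ 3.6 32.9 26.9] fixedR [1.4 7. ]
```

>>> drive_tool(increments=[-0.0065, 0, 0, 0, 0, -0.006, 0.005, -0.0065, 0, 0.01, 0, 0, -0.006, 0.005, -0.0065, 0, 0.02, 0, 0, -0.006, 0.005, -0.0065, 0, 0.02, 0, 0, -0.006, 0.005, -0.0065, 0, 0.02, 0, 0, -0.006, 0.005])

```text
clock: 17.52
tool_pos: [467.2, -275.3, 121.8]
eef_rot: [0.0, 0.737, 0.676, 0.001]
wrist_force: [0.2, -0.0, 0.2]
width: 0.157
```

Run:
```python
from held import *
p,r,s=cur();print(p,rel((467.3,-275.4,122),Rt(-4.8)))
t,d=capture("top");P=cloud("top",d);L=r.inv().apply((P-p).reshape(-1,3)).reshape(P.shape)
m=(L[...,0]>12)&(L[...,0]<45)&(abs(L[...,1])<20)&(L[...,2]>-20)&(L[...,2]<60)
B=L[m];print(len(B),B.min(0).round(1),B.max(0).round(1),np.median(B,0).round(1));print(B[::3].round(1))
```

```text
[ 467.19611557 -275.31459492  121.83307259] ([-0.0001, 0.0001, -0.0002], [0.0013, -0.0004, -0.0022])
44 [18.2 -8.7 -6.2] [39.6  8.6 50.5] [30.5 -0.6  7.7]
[[38.9  6.2 25.8]
 [28.4  7.4 31.4]
 [39.6  3.  20.5]
 [32.9  3.7  8. ]
 [26.7  4.5 -6.2]
 [37.3  0.1 15. ]
 [29.7  1.   7. ]
 [23.4  1.8 -6.2]
 [35.  -2.7  9.6]
 [27.4 -1.7  2.1]
 [39.1 -6.3 18.5]
 [32.8 -5.4  4. ]
 [25.  -4.5 -2. ]
 [31.  -8.3 11.4]
 [25.4 -7.5 -5.6]]
```

>>> drive_tool(increments=[-0.001, 0, 0.01, 0, 0, 0, 0.005, -0.001, 0, 0.02, 0, 0, 0, 0.005, -0.001, 0, 0.028, 0, 0, 0, 0.005, -0.001, 0, 0.028, 0, 0, 0, 0.005])

```text
clock: 18.08
tool_pos: [466.8, -276.1, 93.1]
eef_rot: [-0.0, 0.737, 0.676, 0.0]
wrist_force: [0.0, -0.2, -0.5]
width: 0.146
```

>>> drive_tool(increments=[0, 0, 0.008, 0, 0, 0, 0.005, 0, 0, 0.015, 0, 0, 0, 0.005, 0, 0, 0.019, 0, 0, 0, 0.005, 0, 0, 0.019, 0, 0, 0, 0.005])

```text
clock: 18.58
tool_pos: [467.2, -276.3, 74.7]
eef_rot: [0.0, 0.737, 0.676, 0.001]
wrist_force: [-0.7, 0.1, -0.3]
width: 0.151
```

Run:
```python
from held import *
held("h4")
```

```text
tcp [ 467.2 -276.3   74.7] t 18.575 w 0.151 f [-0.7  0.1 -0.3] az -4.93
n 87 min [-50.1   1.7 -12.2] max [-5.4 13.1 37.4]
face y= 8.1 slopes x,z deg [-1.4 -0.6]
lo [-50.    7.5   8.8] [-5.8  7.5 37.9]
circle tool x,z,R [-26.9  25.1  17. ] fixedR [-31.2  -3.4]
```

View pics/h4s.png

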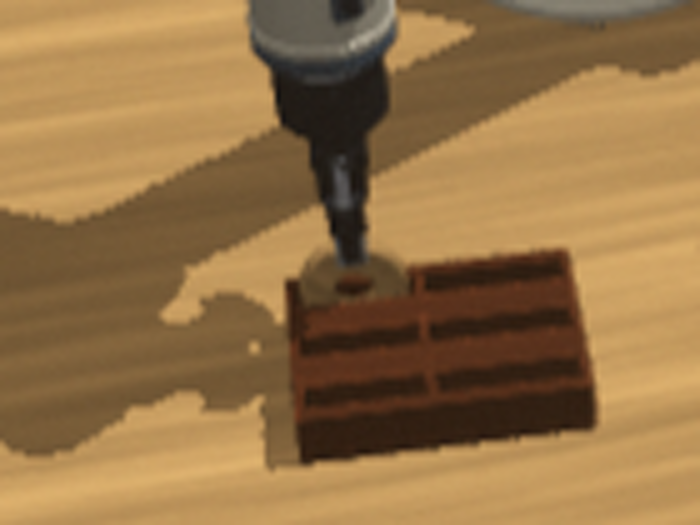

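The wheel is in the short slot nearest the robot (crop (350,280)), with no contact force yet. I'll lower it 2 mm, release and rise.

>>> drive_tool(increments=[0, 0, 0.003, 0, 0, 0, 0.005, 0, 0, 0.003, 0, 0, 0, 0.028, 0, 0, 0.003, 0, 0, 0, 0.028, 0, 0, 0.002, 0, 0, 0, 0.028, 0, 0, -0.03, 0, 0, 0, 0.028, 0, 0, -0.08, 0, 0, 0, 0.028, 0, 0, -0.13, 0, 0, 0, 0.028, 0.03, 0, -0.15, 0, 0, 0, 0.028])

```text
clock: 19.68
tool_pos: [470.5, -248.0, 227.8]
eef_rot: [0.003, 0.737, 0.675, 0.001]
wrist_force: [0.3, 0.1, -0.2]
width: 0.329
```

Run:
```python
from kin import *
p,r,s=cur();print(p,s['clock'],s['width'],s['joint_positions'].round(2))
R=Rt(1.4,-25);T=np.array([488+2.5,336.2,89.2]);q=s['joint_positions']
for b in (55,30,0):
    t=T-R.apply([0,0,b]);qq,e=ik(t,R,q);print(b,t.round(1),qq.round(2),round(e,4))
print(rel((470,200,210),Rt(1.4)),rel((467.3,336,139),R))
im,d=capture("scene");crop(im,"pics/s10.png",150,150,310,280,5)
```

```text
[ 470.47274756 -247.95776074  227.84380004] 19.675 0.3292199057185925 [-0.6   0.36  1.58  0.    1.19 -0.51]
55 [467.3 335.6 139. ] [ 0.67  0.46  1.87 -0.54  0.52  1.07] 0.0
30 [477.8 335.9 116.4] [ 0.65  0.5   1.87 -0.58  0.47  1.11] 0.0
0 [490.5 336.2  89.2] [ 0.64  0.56  1.87 -0.64  0.42  1.16] 0.0
([0.4462, -0.0399, 0.0166], [0.0053, 0.0025, -0.1123]) ([0.5816, -0.0549, 0.0872], [-0.4306, 0.027, -0.1099])
```

View pics/s10.png

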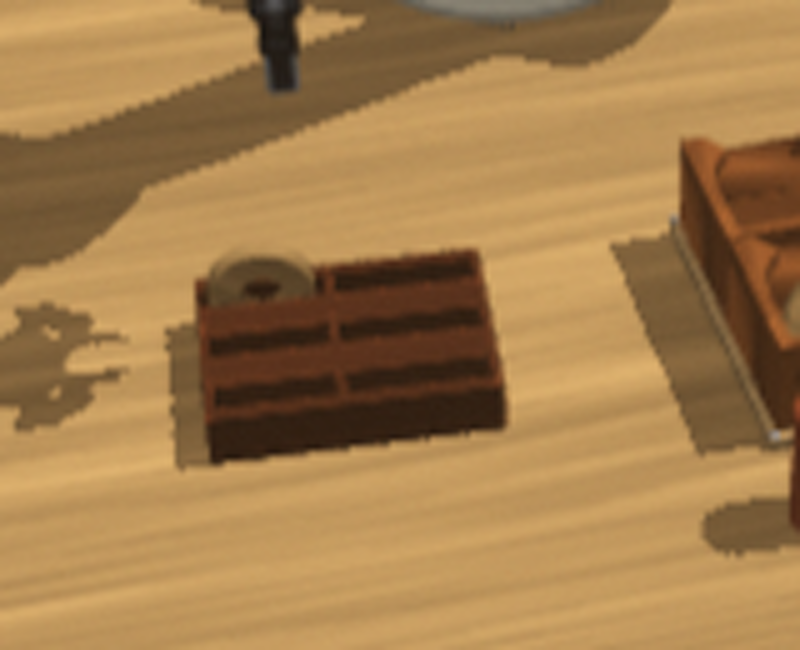

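>>> drive_tool(increments=[0.06, -0.005, 0, 0, 0, -0.05, 0.028, 0.12, -0.01, 0, 0, 0, -0.112, 0.028, 0.18, -0.015, 0, 0, 0, -0.112, 0.028, 0.24, -0.022, 0, 0, 0, -0.112, 0.028, 0.3, -0.028, 0, 0, 0, -0.112, 0.028, 0.36, -0.035, 0, 0, 0, -0.112, 0.028, 0.42, -0.045, 0, 0, 0, -0.112, 0.028, 0.48, -0.055, 0, 0, 0, -0.112, 0.028])

```text
clock: 20.72
tool_pos: [455.4, 238.4, 224.9]
eef_rot: [0.001, 0.698, 0.716, 0.001]
wrist_force: [1.8, -0.6, 0.0]
width: 0.329
```

Run:
```python
from kin import *
p,r,s=cur();print(p,s['clock'],s['width'],s['joint_positions'].round(2))
print(rel((467.3,336,139),Rt(1.4,-25)))
```

```text
[455.4376952  238.41887422 224.87557557] 20.725 0.3289694727749163 [ 0.37  0.34  1.63 -0.    1.17  0.34]
([0.0972, 0.0143, 0.0859], [-0.4348, -0.0003, 0.0017])
```

>>> drive_tool(increments=[0.04, 0, 0, -0.15, 0, 0, 0.028, 0.08, 0.005, 0.02, -0.3, 0, 0, 0.028, 0.095, 0.014, 0.06, -0.436, 0, 0, 0.028, 0.095, 0.014, 0.085, -0.436, 0, 0, 0.028, 0.095, 0.014, 0.085, -0.436, 0, 0, 0.028, 0.095, 0.014, 0.085, -0.436, 0, 0, 0.028])

```text
clock: 21.48
tool_pos: [468.3, 331.8, 141.0]
eef_rot: [0.152, 0.681, 0.699, 0.156]
wrist_force: [-0.1, 0.1, 0.1]
width: 0.327
```

Run:
```python
from kin import *
p,r,s=cur();print(p,s['clock'],s['width'],s['joint_positions'].round(2))
print(rel((467.3,335.6,139),Rt(1.4,-25)),rel((490.5,336.2,89.2),Rt(1.4,-25)))
```

```text
[468.31464013 331.79763037 140.96851161] 21.475 0.32665801645052234 [ 0.66  0.45  1.88 -0.53  0.52  1.06]
([0.0038, -0.0017, 0.0014], [0.0017, -0.0007, 0.0008]) ([0.0038, -0.0018, 0.0563], [0.0017, -0.0007, 0.0008])
```

>>> drive_tool(increments=[0.0038, -0.0015, 0.002, 0, 0, 0, 0.028, 0.0038, -0.0015, 0.015, 0, 0, 0, 0.028, 0.0038, -0.0015, 0.03, 0, 0, 0, 0.028, 0.0038, -0.0015, 0.045, 0, 0, 0, 0.028, 0.0038, -0.0015, 0.056, 0, 0, 0, 0.028, 0.0038, -0.0015, 0.056, 0, 0, 0, 0.028, 0.0038, -0.0015, 0.056, 0, 0, 0, 0.028])

```text
clock: 22.35
tool_pos: [489.8, 336.1, 88.7]
eef_rot: [0.151, 0.681, 0.699, 0.155]
wrist_force: [-0.6, 0.2, -0.8]
width: 0.329
```

Run:
```python
from kin import *
p,r,s=cur();print(p,s['wrist_force'],s['width'],rel((490.5,336.2,89.2),Rt(1.4,-25)))
im,d=capture("scene");crop(im,"pics/s11.png",290,140,410,230,6)
```

```text
[489.84553804 336.14685437  88.6987175 ] [-0.62725298  0.16071926 -0.84216861] 0.3286551892314633 ([0.0, 0.0008, -0.0002], [0.0012, -0.0006, 0.0014])
```

View pics/s11.png

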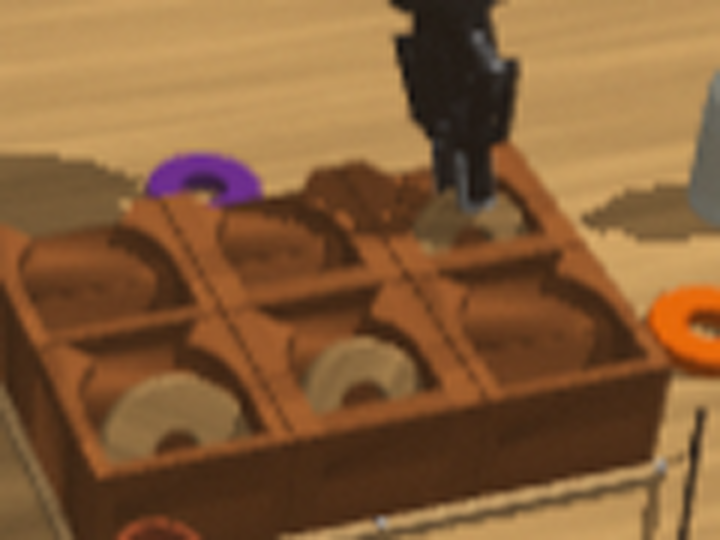

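The jaws straddle wheel A's rim at crop (475,195), again with no contact force. I'll close, lift and straighten the tool.

>>> drive_tool(increments=[0, 0, 0, 0, 0, 0, 0.005, 0, 0, 0, 0, 0, 0, 0.005, 0, 0, 0, 0, 0, 0, 0.005, 0, 0, 0, 0, 0, 0, 0.005])

```text
clock: 22.9
tool_pos: [490.6, 336.5, 89.6]
eef_rot: [0.152, 0.681, 0.699, 0.156]
wrist_force: [3.7, -3.0, 6.1]
width: 0.153
```

>>> drive_tool(increments=[0, -0.001, -0.015, 0, 0, 0, 0.005, 0, -0.003, -0.035, 0, 0, 0, 0.005, 0, -0.005, -0.06, 0, 0, 0, 0.005, 0, -0.007, -0.08, 0.05, 0, 0, 0.005, 0, 0.01, -0.12, 0.18, 0, 0, 0.005, -0.02, 0.03, -0.14, 0.31, 0, 0, 0.005, -0.06, 0.04, -0.16, 0.436, 0, 0, 0.005, -0.1, 0.04, -0.16, 0.436, 0, 0, 0.005])

```text
clock: 23.9
tool_pos: [462.9, 234.6, 252.2]
eef_rot: [0.0, 0.698, 0.716, 0.002]
wrist_force: [0.5, -0.1, -0.7]
width: 0.153
```

Run:
```python
from slots import *
from kin import *
p,r,s=cur();print(p,s['clock'],s['width'])
c,yaw,im,P=slots(False);print(c,yaw);cv2.imwrite("pics/t12.png",im[:,:,::-1])
```

```text
[462.90934073 234.5984473  252.23783004] 23.9 0.1528465590779627
(544.888916015625, -200.83242797851562) -4.332481384277344
```

View pics/t12.png

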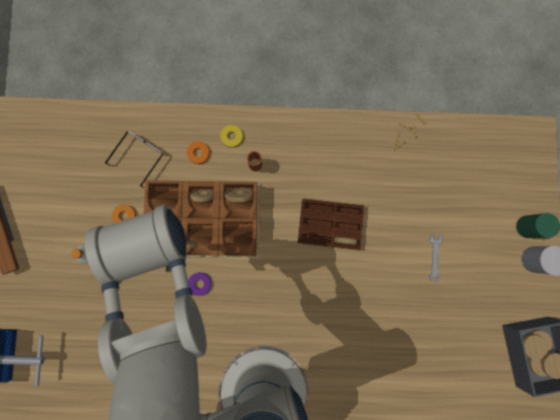

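Run:
```python
from slots import *
from kin import *
for i in range(3):
    c,yaw,im,P=slots(i==2)
    print(c,yaw)
hsv=cv2.cvtColor(im,cv2.COLOR_RGB2HSV)
t=np.radians(yaw);X=P[...,:2]-np.array(c)
bx=X[...,0]*np.cos(t)+X[...,1]*np.sin(t);by=-X[...,0]*np.sin(t)+X[...,1]*np.cos(t);z=P[...,2]
m=(abs(bx)<76)&(abs(by)<105)&(z>55)&(z<100);print("wheel pts",m.sum(),bx[m].min(),bx[m].max(),by[m].min(),by[m].max(),z[m].max())
m=(abs(bx)<80)&(abs(by)<108)&(z>35)&(z<48);print(cv2.minAreaRect(P[m][:,:2].astype(np.float32)))
crop(im,"pics/t13.png",290,190,380,260,7)
```

```text
(544.8457641601562, -201.19625854492188) -5.046661376953125
(545.216796875, -201.039794921875) -4.940574645996094
rack [ 544.8 -201.1] [204.3 145.8] yaw -5.04
bx [(-74, 0.0), (-70, 0.0), (-66, 0.0), (-62, 0.26), (-58, 0.52), (-54, 0.47), (-50, 0.51), (-46, 0.46), (-42, 0.31), (-38, 0.0), (-34, 0.0), (-30, 0.0), (-26, 0.0), (-22, 0.0), (-18, 0.0), (-14, 0.0), (-10, 0.0), (-6, 0.87), (-2, 0.89), (2, 0.88), (6, 0.92), (10, 0.43), (14, 0.0), (18, 0.0), (22, 0.0), (26, 0.0), (30, 0.0), (34, 0.0), (38, 0.0), (42, 0.0), (46, 0.87), (50, 0.88), (54, 0.85), (58, 0.86), (62, 0.41), (66, 0.0), (70, 0.0), (74, 0.0)]
by [(-102, 0.0), (-98, 0.0), (-94, 0.23), (-90, 0.32), (-86, 0.28), (-82, 0.28), (-78, 0.28), (-74, 0.28), (-70, 0.26), (-66, 0.26), (-62, 0.27), (-58, 0.27), (-54, 0.31), (-50, 0.25), (-46, 0.33), (-42, 0.29), (-38, 0.25), (-34, 0.32), (-30, 0.34), (-26, 0.24), (-22, 0.29), (-18, 0.23), (-14, 0.0), (-10, 0.0), (-6, 0.0), (-2, 0.37), (2, 0.42), (6, 0.41), (10, 0.42), (14, 0.39), (18, 0.29), (22, 0.37), (26, 0.44), (30, 0.4), (34, 0.38), (38, 0.44), (42, 0.39), (46, 0.36), (50, 0.38), (54, 0.44), (58, 0.39), (62, 0.39), (66, 0.42), (70, 0.32), (74, 0.35), (78, 0.39), (82, 0.38), (86, 0.38), (90, 0.39), (94, 0.0), (98, 0.0), (102, 0.0)]
(544.8285522460938, -201.0644073486328) -5.044929504394531
wheel pts 111 -58.67060248193465 -43.71516223038469 -83.14835661219216 -12.643569646397122 86.98788761956288
((544.7738037109375, -200.46646118164062), (204.35971069335938, 148.1571807861328), 85.19354248046875)
```

View pics/t13.png

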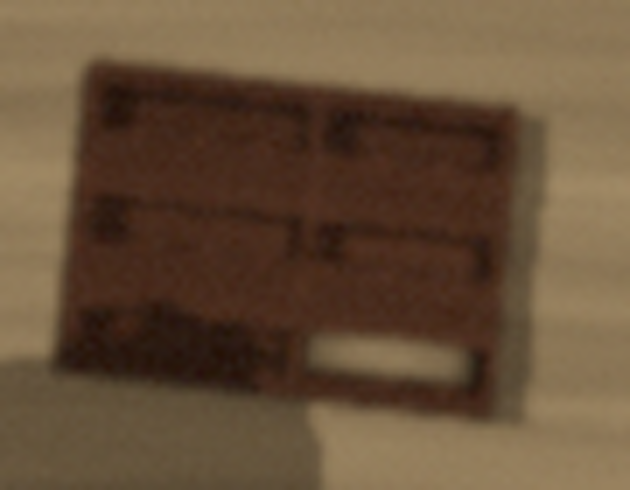

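Run:
```python
from kin import *
p,r,s=cur();print(p,rel((540.7,-255.3,200),Rt(-5)),rel((540.7,-255.3,122),Rt(-5)))
```

```text
[460.76601892 235.02329237 250.60692094] ([-0.4922, 0.0677, 0.0506], [0.0015, -0.0003, 0.112]) ([-0.4922, 0.0676, 0.1286], [0.0015, -0.0003, 0.112])
```

>>> drive_tool(increments=[-0.061, 0.008, 0, 0, 0, 0.1, 0.005, -0.122, 0.016, 0, 0, 0, 0.112, 0.005, -0.183, 0.024, 0, 0, 0, 0.112, 0.005, -0.244, 0.032, 0, 0, 0, 0.112, 0.005, -0.305, 0.04, 0, 0, 0, 0.112, 0.005, -0.366, 0.048, 0, 0, 0, 0.112, 0.005, -0.427, 0.057, 0.01, 0, 0, 0.112, 0.005, -0.488, 0.066, 0.04, 0, 0, 0.112, 0.005])

```text
clock: 25.1
tool_pos: [540.3, -246.9, 213.8]
eef_rot: [0.002, 0.737, 0.676, 0.001]
wrist_force: [0.3, -1.2, -0.2]
width: 0.152
```

>>> drive_tool(increments=[0, 0, 0.01, 0, 0, 0, 0.005, 0, 0, 0.035, 0, 0, 0, 0.005, 0, 0, 0.06, 0, 0, 0, 0.005, 0, 0, 0.07, 0, 0, 0, 0.005, 0, 0, 0.07, 0, 0, 0, 0.005])

```text
clock: 25.72
tool_pos: [539.0, -244.3, 143.1]
eef_rot: [0.0, 0.736, 0.676, 0.001]
wrist_force: [0.2, 0.3, -1.8]
width: 0.156
```

Run:
```python
from held import *
held("h5");print(rel((540.7,-255.3,122),Rt(-5)))
p,r,s=cur()
t,d=capture("top");P=cloud("top",d);L=r.inv().apply((P-p).reshape(-1,3)).reshape(P.shape)
m=(L[...,0]>12)&(L[...,0]<45)&(abs(L[...,1])<20)&(L[...,2]>-20)&(L[...,2]<60)
B=L[m];print(len(B),B.min(0).round(1),B.max(0).round(1),np.median(B,0).round(1))
```

```text
tcp [ 539.  -244.3  143.1] t 25.725 w 0.156 f [ 0.2  0.3 -1.8] az -4.86
n 247 min [-39.6   1.6 -20. ] max [34.9 13.4 60.9]
face y= 8.8 slopes x,z deg [0.3 1.1]
lo [-39.6   7.5  11. ] [34.8  7.5 62.9]
circle tool x,z,R [-1.6 22.8 37.4] fixedR [-1.6 22.1]
([-0.0101, 0.0021, 0.0221], [0.0026, 0.0002, 0.0019])
22 [29.9 -6.3  1.6] [39.5  6.2 23.2] [35.  -0.3 11.4]
```

View pics/h5s.png

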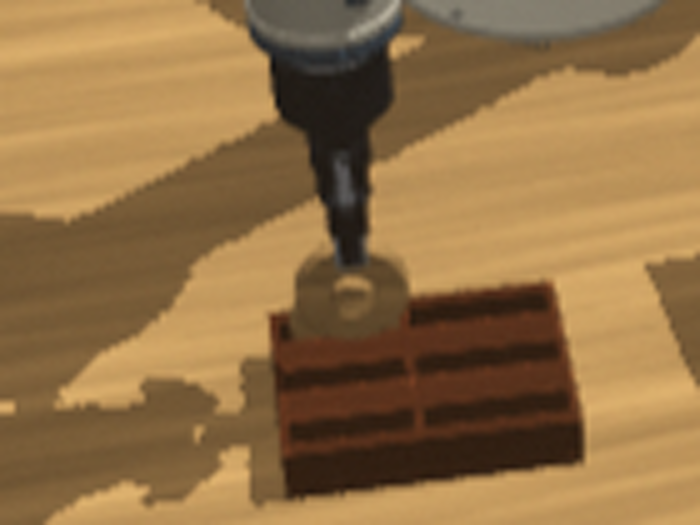

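View pics/h5t.png

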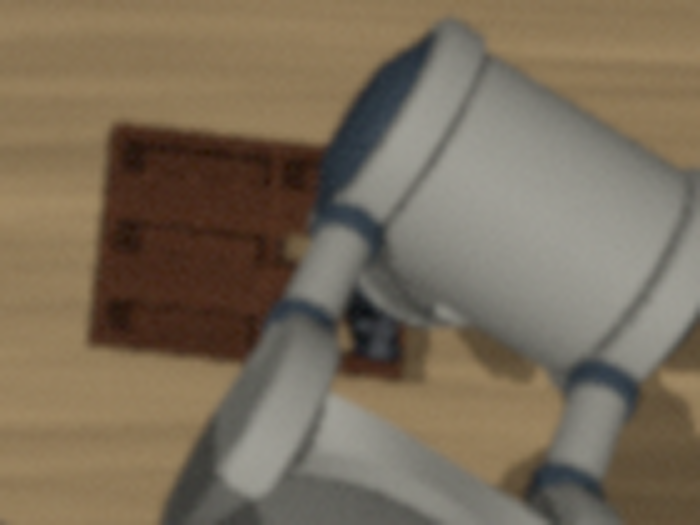

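>>> drive_tool(increments=[-0.0101, 0.002, 0, 0, 0, 0, 0.005, -0.0101, 0.002, 0.012, 0, 0, 0, 0.005, -0.0101, 0.002, 0.022, 0, 0, 0, 0.005, -0.0101, 0.002, 0.022, 0, 0, 0, 0.005, -0.0101, 0.002, 0.034, 0, 0, 0, 0.005, -0.0101, 0.002, 0.048, 0, 0, 0, 0.005, -0.0101, 0.002, 0.048, 0, 0, 0, 0.005])

```text
clock: 26.75
tool_pos: [539.3, -255.1, 93.9]
eef_rot: [-0.001, 0.737, 0.676, 0.0]
wrist_force: [-0.7, -0.1, -0.0]
width: 0.153
```

>>> drive_tool(increments=[0, 0.001, 0.008, 0, 0, 0, 0.005, 0, 0.001, 0.015, 0, 0, 0, 0.005, 0, 0.001, 0.02, 0, 0, 0, 0.005, 0, 0.001, 0.02, 0, 0, 0, 0.005])

```text
clock: 27.25
tool_pos: [540.8, -255.5, 74.8]
eef_rot: [0.0, 0.737, 0.676, 0.0]
wrist_force: [-3.3, 0.9, -1.9]
width: 0.152
```

>>> drive_tool(increments=[0, -0.001, 0.003, 0, 0, 0, 0.005, 0, -0.001, 0.003, 0, 0, 0, 0.028, 0, -0.001, 0.003, 0, 0, 0, 0.028, 0, -0.001, 0.002, 0, 0, 0, 0.028, 0, -0.001, -0.03, 0, 0, 0, 0.028, 0, 0, -0.08, 0, 0, 0, 0.028, 0, 0, -0.13, 0, 0, 0, 0.028, 0.03, 0, -0.15, 0, 0, 0, 0.028])

```text
clock: 28.25
tool_pos: [544.5, -227.3, 228.4]
eef_rot: [0.003, 0.737, 0.675, 0.001]
wrist_force: [0.3, 1.2, 0.5]
width: 0.329
```

Run:
```python
from kin import *
p,r,s=cur();print(p,s['clock'],s['width'],s['joint_positions'].round(2))
im,d=capture("scene");crop(im,"pics/s14.png",150,150,310,280,5)
R=Rt(1.4,-25);T=np.array([608.2+2.5,220.2,89.2]);q=s['joint_positions']
for b in (55,0):
    t=T-R.apply([0,0,b]);qq,e=ik(t,R,q);print(b,t.round(1),qq.round(2),round(e,4))
print(rel((587.5,219.6,139),R), rel((587.5,160,200),Rt(1.4)))
```

```text
[ 544.47176834 -227.29077774  228.43448138] 28.25 0.329109114568232 [-0.5   0.44  1.44  0.    1.25 -0.41]
55 [587.5 219.6 139. ] [ 0.33  0.49  1.8  -0.29  0.45  0.55] 0.0
0 [610.7 220.2  89.2] [ 0.32  0.59  1.79 -0.35  0.36  0.59] 0.0
([0.4451, 0.0038, 0.0905], [-0.4293, 0.0252, -0.1085]) ([0.3856, 0.0093, 0.0296], [0.0066, 0.0011, -0.1105])
```

View pics/s14.png

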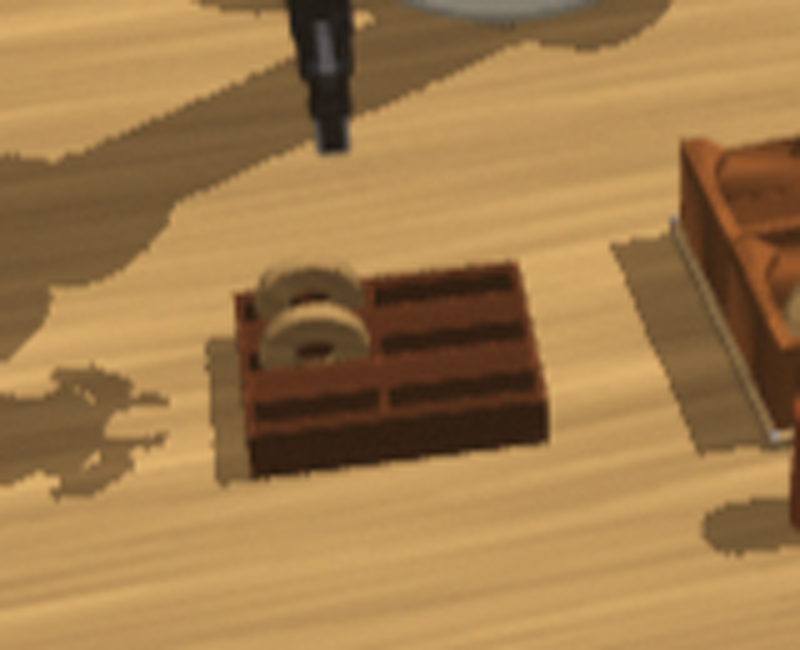

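Two wheels now stand in the short row. I'll go to C.

>>> drive_tool(increments=[0.06, 0.001, 0, 0, 0, -0.05, 0.028, 0.12, 0.003, 0, 0, 0, -0.112, 0.028, 0.18, 0.004, 0, 0, 0, -0.112, 0.028, 0.24, 0.006, 0, 0, 0, -0.112, 0.028, 0.3, 0.007, 0, 0, 0, -0.112, 0.028, 0.36, 0.008, 0.01, 0, 0, -0.112, 0.028, 0.41, 0.008, 0.02, 0, 0, -0.112, 0.028, 0.435, 0.005, 0.03, 0, 0, -0.112, 0.028])

```text
clock: 29.3
tool_pos: [585.7, 209.8, 194.8]
eef_rot: [0.0, 0.697, 0.717, 0.001]
wrist_force: [-0.2, -1.1, -0.5]
width: 0.325
```

Run:
```python
from kin import *
p,r,s=cur();print(p,s['clock'],s['joint_positions'].round(2))
print(rel((587.5,219.6,139),Rt(1.4,-25)))
```

```text
[585.67931905 209.84287137 194.78899717] 29.3 [ 0.25  0.52  1.4  -0.    1.22  0.22]
([0.0097, 0.002, 0.0558], [-0.4346, -0.0011, 0.0035])
```

>>> drive_tool(increments=[0.008, 0, 0, -0.15, 0, 0, 0.028, 0.008, 0.001, 0.02, -0.3, 0, 0, 0.028, 0.008, 0.002, 0.045, -0.436, 0, 0, 0.028, 0.008, 0.002, 0.055, -0.436, 0, 0, 0.028, 0.008, 0.002, 0.055, -0.436, 0, 0, 0.028, 0.008, 0.002, 0.055, -0.436, 0, 0, 0.028])

```text
clock: 30.05
tool_pos: [589.3, 215.2, 141.4]
eef_rot: [0.152, 0.682, 0.699, 0.156]
wrist_force: [-0.2, -0.2, -0.0]
width: 0.328
```

Run:
```python
from kin import *
p,r,s=cur();print(p,s['clock'],s['joint_positions'].round(2))
print(rel((610.7,220.2,89.2),Rt(1.4,-25)))
```

```text
[589.34748618 215.22858249 141.41901178] 30.05 [ 0.32  0.48  1.8  -0.29  0.45  0.53]
([0.0044, -0.0027, 0.0564], [0.0019, -0.0004, 0.0005])
```

>>> drive_tool(increments=[0.0044, -0.0025, 0.002, 0, 0, 0, 0.028, 0.0044, -0.0025, 0.015, 0, 0, 0, 0.028, 0.0044, -0.0025, 0.03, 0, 0, 0, 0.028, 0.0044, -0.0025, 0.045, 0, 0, 0, 0.028, 0.0044, -0.0025, 0.056, 0, 0, 0, 0.028, 0.0044, -0.0025, 0.056, 0, 0, 0, 0.028, 0.0044, -0.0025, 0.056, 0, 0, 0, 0.028])

```text
clock: 30.92
tool_pos: [609.0, 220.2, 88.7]
eef_rot: [0.151, 0.681, 0.699, 0.155]
wrist_force: [-0.0, -0.6, -0.6]
width: 0.327
```

Run:
```python
from kin import *
p,r,s=cur();print(p,s['wrist_force'],s['width'],rel((610.7,220.2,89.2),Rt(1.4,-25)))
im,d=capture("scene");crop(im,"pics/s15.png",290,140,410,230,6)
```

```text
[609.01106947 220.16955513  88.73388649] [-0.04649597 -0.63521518 -0.59904637] 0.3266192191334843 ([-0.0, 0.0017, 0.0003], [0.0013, -0.0007, 0.0014])
```

View pics/s15.png

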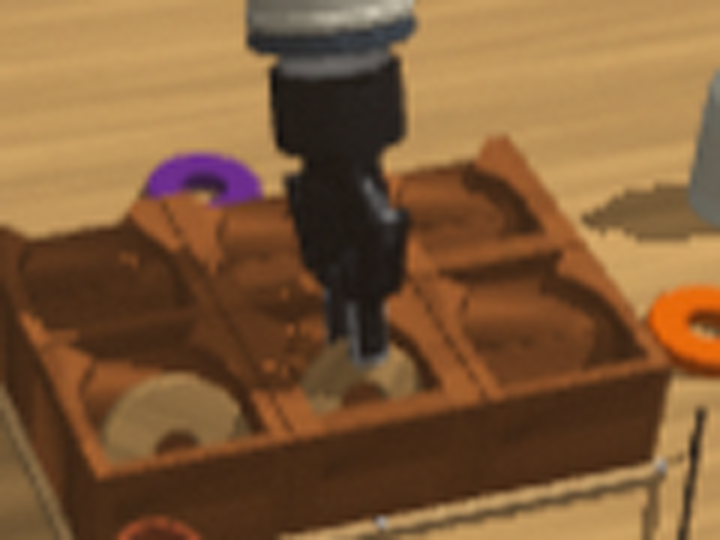

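The jaws straddle wheel C's rim. I'll nudge 1.5 mm along the jaw axis, close and lift.

>>> drive_tool(increments=[0, 0.0015, 0, 0, 0, 0, 0.028, 0, 0.0015, 0, 0, 0, 0, 0.005, 0, 0.0015, 0, 0, 0, 0, 0.005, 0, 0.0015, 0, 0, 0, 0, 0.005, 0, 0.0015, 0, 0, 0, 0, 0.005])

```text
clock: 31.6
tool_pos: [611.0, 220.4, 89.9]
eef_rot: [0.152, 0.681, 0.699, 0.156]
wrist_force: [2.0, -0.8, 6.4]
width: 0.151
```

>>> drive_tool(increments=[0, -0.001, -0.015, 0, 0, 0, 0.005, 0, -0.003, -0.035, 0, 0, 0, 0.005, 0, -0.005, -0.06, 0, 0, 0, 0.005, 0, -0.007, -0.08, 0.05, 0, 0, 0.005, 0, 0.01, -0.12, 0.18, 0, 0, 0.005, 0, 0.03, -0.14, 0.31, 0, 0, 0.005, 0, 0.04, -0.16, 0.436, 0, 0, 0.005, 0, 0.04, -0.16, 0.436, 0, 0, 0.005])

```text
clock: 32.6
tool_pos: [580.7, 219.3, 252.5]
eef_rot: [0.001, 0.698, 0.716, 0.001]
wrist_force: [-0.3, -0.3, -2.2]
width: 0.153
```

```bash
cat > rk.py <<'E'
from slots import *
from kin import *
def rk():
    A=[]
    for i in range(2):
        c,yaw,im,P=slots(False);m=(np.hypot(P[...,0]-c[0],P[...,1]-c[1])<130)&(P[...,2]>35)&(P[...,2]<48)
        r=cv2.minAreaRect(P[m][:,:2].astype(np.float32));A.append([*c,yaw])
    print("color",np.mean(A,0).round(2),"depth",np.round(r[0],1),np.round(r[1],1),round(r[2]-90,2));return np.mean(A,0),P,im
def loc(C,lx,ly):
    t=np.radians(C[2]);return np.array([C[0]+lx*np.cos(t)-ly*np.sin(t),C[1]+lx*np.sin(t)+ly*np.cos(t)]).round(1)
def wh(C,P):
    t=np.radians(C[2]);X=P[...,:2]-C[:2];bx=X[...,0]*np.cos(t)+X[...,1]*np.sin(t);by=-X[...,0]*np.sin(t)+X[...,1]*np.cos(t);z=P[...,2]
    for sx in (-52,0,52):
      for sy,n in ((-54,"small"),(46,"large")):
        m=(abs(bx-sx)<24)&(abs(by-sy)<48)&(z>52)&(z<130)
        if m.sum()>15: print(n,sx,"n",m.sum(),"bx",bx[m].min().round(1),bx[m].max().round(1),"by",by[m].min().round(1),by[m].max().round(1),"ztop",np.percentile(z[m],97).round(1))
E
python3 - <<'E'
from rk import *
p,r,s=cur();print(p,s['clock'],s['width'])
C,P,im=rk();wh(C,P);crop(im,"pics/t16.png",130,150,380,270,3)
print(loc(C,52.5,-54)); T=loc(C,52.5,-54)
print(rel((T[0],T[1],200),Rt(C[2])))
E
```

```text
[580.66731021 219.33733079 252.52879721] 32.6 0.15273150226550108
color [ 544.63 -200.88   -4.88] depth [ 544.8 -200.4] [204.2 148.4] -4.68
small -52 n 108 bx -58.8 -43.6 by -83.4 -13.1 ztop 85.6
small 0 n 118 bx -5.7 9.6 by -86.3 -13.9 ztop 87.8
[ 592.3 -259.2]
([-0.4786, 0.0013, 0.0502], [0.0023, 0.0002, 0.1109])
```

View pics/t16.png

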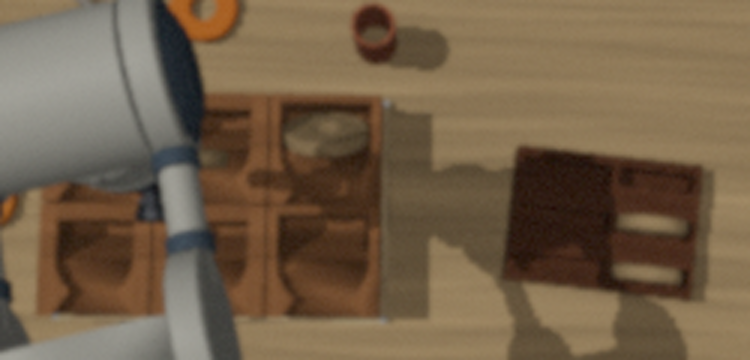

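>>> drive_tool(increments=[-0.06, 0, 0, 0, 0, 0.1, 0.005, -0.12, 0, 0, 0, 0, 0.111, 0.005, -0.18, 0, 0, 0, 0, 0.111, 0.005, -0.24, 0, 0, 0, 0, 0.111, 0.005, -0.3, 0, 0, 0, 0, 0.111, 0.005, -0.36, 0, 0, 0, 0, 0.111, 0.005, -0.42, 0, 0.01, 0, 0, 0.111, 0.005, -0.475, 0.001, 0.04, 0, 0, 0.111, 0.005])

```text
clock: 33.7
tool_pos: [591.8, -256.9, 210.8]
eef_rot: [0.002, 0.736, 0.676, 0.001]
wrist_force: [1.1, 0.3, -1.0]
width: 0.153
```

>>> drive_tool(increments=[0, 0, 0.01, 0, 0, 0, 0.005, 0, 0, 0.035, 0, 0, 0, 0.005, 0, 0, 0.06, 0, 0, 0, 0.005, 0, 0, 0.07, 0, 0, 0, 0.005, 0, 0, 0.07, 0, 0, 0, 0.005])

```text
clock: 34.33
tool_pos: [591.9, -254.3, 140.7]
eef_rot: [0.0, 0.736, 0.677, 0.0]
wrist_force: [0.2, -0.5, 0.6]
width: 0.152
```

Run:
```python
from held import *
held("h6");print(rel((592.3,-259.5,122),Rt(-4.9)))
p,r,s=cur()
t,d=capture("top");P=cloud("top",d);L=r.inv().apply((P-p).reshape(-1,3)).reshape(P.shape)
m=(L[...,0]>12)&(L[...,0]<45)&(abs(L[...,1])<20)&(L[...,2]>-20)&(L[...,2]<60)
B=L[m];print(len(B),B.min(0).round(1),B.max(0).round(1),np.median(B,0).round(1))
```

```text
tcp [ 591.9 -254.3  140.7] t 34.325 w 0.152 f [ 0.2 -0.5  0.6] az -4.83
n 264 min [-41.4   1.7 -24.8] max [34.2 13.4 66.7]
face y= 8.6 slopes x,z deg [0.4 1. ]
lo [-41.4   7.5   9.5] [34.1  7.5 65.3]
circle tool x,z,R [-4.  26.  36.8] fixedR [-4.  24.4]
([-0.0045, -0.0, 0.02], [0.0026, 0.0004, 0.001])
13 [32.7 -6.5  5.4] [38.4  6.5 29.9] [36.2 -0.4 16.7]
```

View pics/h6s.png

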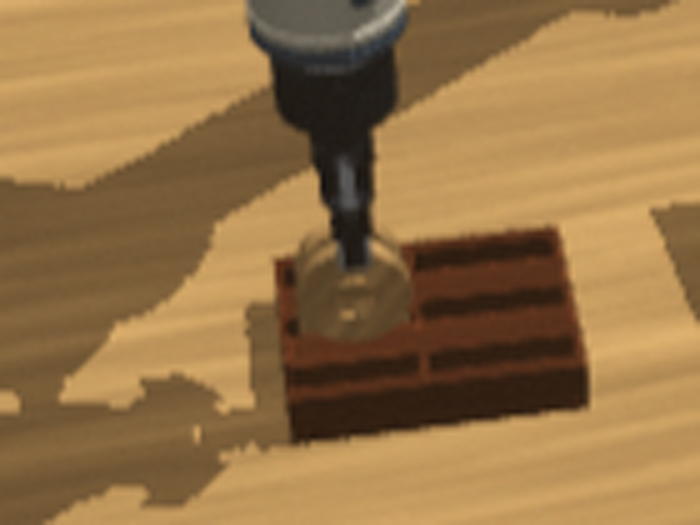

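>>> drive_tool(increments=[-0.004, 0, 0, 0, 0, 0, 0.005, -0.004, 0, 0.012, 0, 0, 0, 0.005, -0.004, 0, 0.022, 0, 0, 0, 0.005, -0.004, 0, 0.022, 0, 0, 0, 0.005, -0.004, 0, 0.034, 0, 0, 0, 0.005, -0.004, 0, 0.046, 0, 0, 0, 0.005, -0.004, 0, 0.046, 0, 0, 0, 0.005])

```text
clock: 35.35
tool_pos: [591.5, -258.9, 93.9]
eef_rot: [-0.0, 0.737, 0.676, 0.0]
wrist_force: [-1.4, -0.3, 0.2]
width: 0.155
```

>>> drive_tool(increments=[0, 0, 0.008, 0, 0, 0, 0.005, 0, 0, 0.015, 0, 0, 0, 0.005, 0, 0, 0.02, 0, 0, 0, 0.005, 0, 0, 0.02, 0, 0, 0, 0.005])

```text
clock: 35.85
tool_pos: [592.0, -259.2, 74.8]
eef_rot: [0.0, 0.737, 0.676, 0.001]
wrist_force: [0.3, -0.4, -0.5]
width: 0.154
```

>>> drive_tool(increments=[0, 0, 0.003, 0, 0, 0, 0.005, 0, 0, 0.003, 0, 0, 0, 0.028, 0, 0, 0.003, 0, 0, 0, 0.028, 0, 0, 0.002, 0, 0, 0, 0.028, 0, 0, -0.03, 0, 0, 0, 0.028, 0, 0, -0.08, 0, 0, 0, 0.028, 0, 0, -0.13, 0, 0, 0, 0.028, 0.03, 0, -0.15, 0, 0, 0, 0.028])

```text
clock: 36.85
tool_pos: [595.3, -230.9, 228.4]
eef_rot: [0.003, 0.737, 0.676, 0.001]
wrist_force: [0.5, 0.3, -0.8]
width: 0.328
```

Run:
```python
from kin import *
p,r,s=cur();print(p,s['clock'],s['width'],s['joint_positions'].round(2))
im,d=capture("scene");crop(im,"pics/s17.png",150,150,310,280,5)
R=Rt(1.4,-25);T=np.array([610.6+2.5,102.6,89.2]);q=s['joint_positions']
for b in (55,0):
    t=T-R.apply([0,0,b]);qq,e=ik(t,R,q);print(b,t.round(1),qq.round(2),round(e,4))
print(rel((589.9,102.1,190),Rt(1.4)))
```

```text
[ 595.33361596 -230.93726555  228.42823659] 36.85 0.32766385465174663 [-0.46  0.51  1.32  0.    1.3  -0.38]
55 [589.9 102.  139. ] [ 0.09  0.45  1.89 -0.07  0.37  0.12] 0.0
0 [613.1 102.6  89.2] [ 0.08  0.56  1.87 -0.09  0.27  0.14] 0.0
([0.3272, -0.0341, 0.0395], [0.0066, 0.0009, -0.1093])
```

View pics/s17.png

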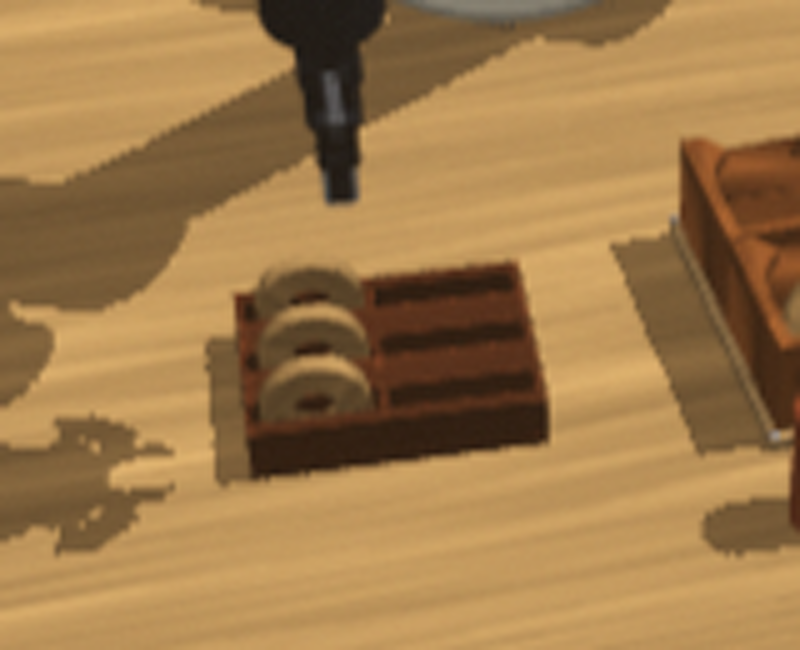

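Three small wheels stand in the short row, at crop (310,285), (315,335) and (315,385). The large wheel D is next.

>>> drive_tool(increments=[0.055, -0.006, 0, 0, 0, -0.05, 0.028, 0.11, -0.012, 0, 0, 0, -0.112, 0.028, 0.165, -0.018, 0, 0, 0, -0.112, 0.028, 0.22, -0.023, 0.01, 0, 0, -0.112, 0.028, 0.275, -0.028, 0.02, 0, 0, -0.112, 0.028, 0.323, -0.034, 0.035, 0, 0, -0.112, 0.028, 0.323, -0.034, 0.035, 0, 0, -0.112, 0.028])

```text
clock: 37.78
tool_pos: [586.9, 98.3, 188.9]
eef_rot: [-0.0, 0.696, 0.718, -0.0]
wrist_force: [0.8, 0.5, 0.1]
width: 0.325
```

Run:
```python
from kin import *
p,r,s=cur();print(p,s['clock'],s['joint_positions'].round(2))
print(rel((589.9,102,139),Rt(1.4,-25)))
```

```text
[586.86140634  98.33663994 188.9309581 ] 37.775 [0.07 0.49 1.47 0.   1.17 0.03]
([0.0035, 0.0032, 0.0499], [-0.437, -0.0018, 0.006])
```

>>> drive_tool(increments=[0.0035, 0, 0, -0.15, 0, 0, 0.028, 0.0035, 0.001, 0.02, -0.3, 0, 0.005, 0.028, 0.0035, 0.003, 0.04, -0.436, 0, 0.005, 0.028, 0.0035, 0.003, 0.05, -0.436, 0, 0.005, 0.028, 0.0035, 0.003, 0.05, -0.436, 0, 0.005, 0.028, 0.0035, 0.003, 0.05, -0.436, 0, 0.005, 0.028])

```text
clock: 38.52
tool_pos: [591.9, 98.5, 140.9]
eef_rot: [0.152, 0.683, 0.698, 0.156]
wrist_force: [-0.1, -0.7, 0.6]
width: 0.329
```

Run:
```python
from kin import *
p,r,s=cur();print(p,s['clock'],s['joint_positions'].round(2))
print(rel((613.1,102.6,89.2),Rt(1.4,-25)))
```

```text
[591.88441831  98.48917181 140.93218326] 38.525 [ 0.08  0.45  1.88 -0.06  0.37  0.11]
([0.0036, -0.0027, 0.0559], [0.002, 0.0003, -0.0029])
```

>>> drive_tool(increments=[0.0036, -0.0015, 0.002, 0, 0, 0, 0.028, 0.0036, -0.0015, 0.015, 0, 0, 0, 0.028, 0.0036, -0.0015, 0.03, 0, 0, 0, 0.028, 0.0036, -0.0015, 0.045, 0, 0, 0, 0.028, 0.0036, -0.0015, 0.056, 0, 0, 0, 0.028, 0.0036, -0.0015, 0.056, 0, 0, 0, 0.028, 0.0036, -0.0015, 0.056, 0, 0, 0, 0.028])

```text
clock: 39.4
tool_pos: [613.2, 103.1, 88.9]
eef_rot: [0.151, 0.683, 0.698, 0.156]
wrist_force: [0.2, -0.9, 0.4]
width: 0.325
```

Run:
```python
from kin import *
p,r,s=cur();print(p,s['wrist_force'],s['width'],rel((613.1,102.6,89.2),Rt(1.4,-25)))
im,d=capture("scene");crop(im,"pics/s18.png",290,140,410,230,6)
```

```text
[613.23473859 103.05375338  88.94075642] [ 0.18305302 -0.88712691  0.39801386] 0.3245140962880496 ([-0.0005, -0.0, -0.0003], [0.0012, 0.0, -0.0025])
```

View pics/s18.png

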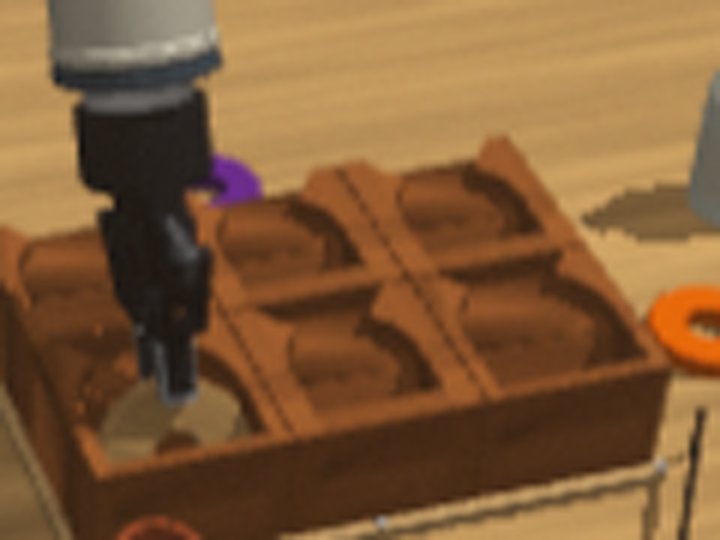

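>>> drive_tool(increments=[0, 0, 0, 0, 0, 0, 0.005, 0, 0, 0, 0, 0, 0, 0.005, 0, 0, 0, 0, 0, 0, 0.005, 0, 0, 0, 0, 0, 0, 0.005])

```text
clock: 39.95
tool_pos: [613.7, 103.1, 89.4]
eef_rot: [0.152, 0.683, 0.698, 0.156]
wrist_force: [-1.1, -0.4, 6.2]
width: 0.15
```

>>> drive_tool(increments=[0, -0.001, -0.015, 0, 0, 0, 0.005, 0, -0.003, -0.035, 0, 0, 0, 0.005, 0, -0.005, -0.06, 0, 0, 0, 0.005, 0, -0.008, -0.09, 0, 0, 0, 0.005, 0, 0, -0.13, 0.15, 0, 0, 0.005, 0, 0.025, -0.16, 0.3, 0, 0, 0.005, 0, 0.04, -0.18, 0.436, 0, 0, 0.005, 0, 0.04, -0.18, 0.436, 0, 0, 0.005])

```text
clock: 40.95
tool_pos: [573.6, 102.1, 271.5]
eef_rot: [-0.0, 0.699, 0.715, 0.001]
wrist_force: [-0.8, -0.4, -1.5]
width: 0.153
```

Run:
```python
from rk import *
p,r,s=cur();print(p,s['clock'],s['width'])
C,P,im=rk();wh(C,P);crop(im,"pics/t19.png",130,150,380,270,3)
T=loc(C,0.8,45.5);print(T,rel((T[0],T[1],200),Rt(C[2])))
```

```text
[573.56216468 102.08717365 271.53074856] 40.95 0.15327400321553544
color [ 545.04 -200.5    -4.81] depth [ 544.8 -200.9] [205.3 148.4] -4.76
small -52 n 116 bx -59.1 -44.2 by -83.5 -12.1 ztop 85.9
small 0 n 116 bx -6.0 9.2 by -84.2 -14.4 ztop 86.7
small 52 n 119 bx 46.0 61.0 by -87.4 -14.9 ztop 86.8
[ 549.7 -155.2] ([-0.2567, -0.0304, 0.0701], [0.0029, -0.0016, 0.1062])
```

View pics/t19.png

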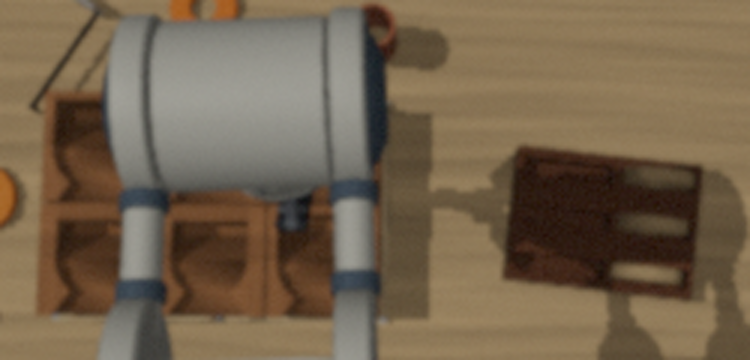

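>>> drive_tool(increments=[-0.055, -0.006, 0, 0, 0, 0.1, 0.005, -0.11, -0.013, 0, 0, 0, 0.106, 0.005, -0.165, -0.02, 0, 0, 0, 0.106, 0.005, -0.22, -0.026, 0.02, 0, 0, 0.106, 0.005, -0.256, -0.0305, 0.06, 0, 0, 0.106, 0.005, -0.256, -0.0305, 0.1, 0, 0, 0.106, 0.005, -0.256, -0.0305, 0.115, 0, 0, 0.106, 0.005, -0.256, -0.0305, 0.115, 0, 0, 0.106, 0.005])

```text
clock: 42.05
tool_pos: [547.8, -153.7, 153.2]
eef_rot: [-0.0, 0.736, 0.677, 0.001]
wrist_force: [0.3, -1.1, -0.7]
width: 0.155
```

Run:
```python
from held import *
held("h7",46);print(rel((549.8,-155.2,137),Rt(-4.8)))
p,r,s=cur()
t,d=capture("top");P=cloud("top",d);L=r.inv().apply((P-p).reshape(-1,3)).reshape(P.shape)
m=(abs(L[...,0])>12)&(abs(L[...,0])<52)&(abs(L[...,1])<20)&(L[...,2]>-20)&(L[...,2]<60)
B=L[m];print(len(B),B.min(0).round(1),B.max(0).round(1),np.median(B,0).round(1))
```

```text
tcp [ 547.8 -153.7  153.2] t 42.05 w 0.155 f [ 0.3 -1.1 -0.7] az -4.77
n 370 min [-47.4   1.5 -14.1] max [42.5 13.5 80. ]
face y= 8.3 slopes x,z deg [0.1 1.6]
lo [-47.6   7.5  10.2] [41.8  7.5 81.3]
circle tool x,z,R [-2.6 32.2 45.9] fixedR [-2.6 32.1]
([-0.001, 0.0007, 0.0177], [0.0032, -0.0007, 0.0008])Traceback (most recent call last):
  File "<stdin>", line 6, in <module>
    return umr_minimum(a, axis, None, out, keepdims, initial, where)
ValueError: zero-size array to reduction operation minimum which has no identity
```

View pics/h7s.png

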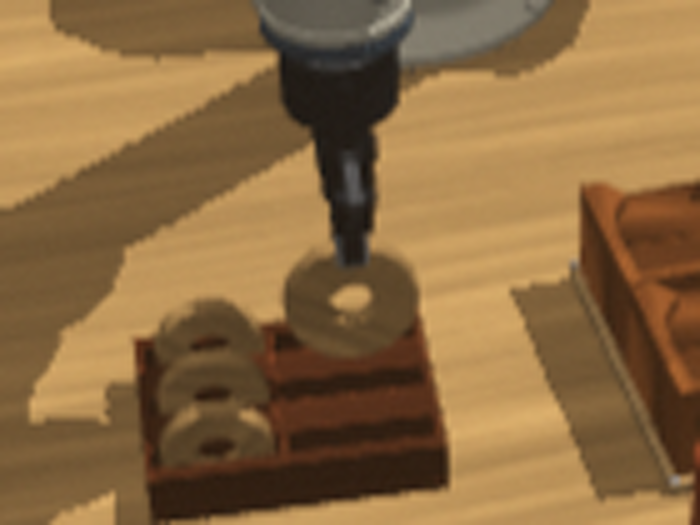

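View pics/h7t.png

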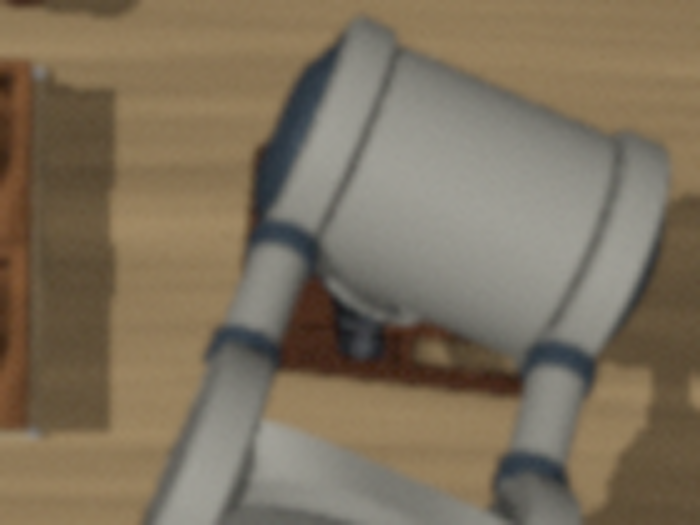

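>>> drive_tool(increments=[-0.0005, 0.001, 0.01, 0, 0, 0, 0.005, -0.0005, 0.001, 0.02, 0, 0, 0, 0.005, -0.0005, 0.001, 0.028, 0, 0, 0, 0.005, -0.0005, 0.001, 0.036, 0, 0, 0, 0.005, -0.0005, 0.001, 0.044, 0, 0, 0, 0.005, -0.0005, 0.001, 0.044, 0, 0, 0, 0.005])

```text
clock: 42.95
tool_pos: [551.1, -155.6, 110.7]
eef_rot: [0.002, 0.736, 0.677, 0.002]
wrist_force: [-0.3, -0.3, -1.8]
width: 0.156
```

>>> drive_tool(increments=[0, 0, 0.008, 0, 0, 0, 0.005, 0, 0, 0.014, 0, 0, 0, 0.005, 0, 0, 0.018, 0, 0, 0, 0.005, 0, 0, 0.018, 0, 0, 0, 0.005])

```text
clock: 43.45
tool_pos: [549.4, -154.9, 90.9]
eef_rot: [-0.0, 0.736, 0.677, 0.001]
wrist_force: [0.1, -0.7, -0.9]
width: 0.156
```

>>> drive_tool(increments=[0, 0, 0.003, 0, 0, 0, 0.005, 0, 0, 0.003, 0, 0, 0, 0.028, 0, 0, 0.003, 0, 0, 0, 0.028, 0, 0, 0.002, 0, 0, 0, 0.028, 0, 0, -0.03, 0, 0, 0, 0.028, 0, 0, -0.08, 0, 0, 0, 0.028, -0.02, 0, -0.13, 0, 0, 0, 0.028, 0.03, 0, -0.15, 0, 0, 0, 0.028])

```text
clock: 44.45
tool_pos: [553.2, -128.4, 244.7]
eef_rot: [0.003, 0.738, 0.675, 0.002]
wrist_force: [0.6, 1.1, 0.1]
width: 0.329
```

>>> drive_tool(increments=[0.06, 0, 0, 0, 0, 0, 0.028, 0.12, 0, 0, 0, 0, 0, 0.028, 0.18, 0, 0, 0, 0, 0, 0.028, 0.24, 0, 0, 0, 0, 0, 0.028, 0.24, 0, 0, 0, 0, 0, 0.028, 0.24, 0, 0, 0, 0, 0, 0.028])

```text
clock: 45.2
tool_pos: [571.9, 113.7, 241.8]
eef_rot: [0.0, 0.736, 0.677, 0.001]
wrist_force: [0.3, -0.2, 0.2]
width: 0.33
```

Run:
```python
from rk import *
p,r,s=cur();print(p,s['clock'],s['wrist_force'])
C,P,im=rk();wh(C,P);cv2.imwrite("pics/t20.png",im[:,:,::-1])
q,_=capture("scene");crop(q,"pics/s20.png",150,140,330,280,4.4)
```

```text
[571.8761442  113.73924913 241.83253061] 45.2 [ 0.34413141 -0.19202657  0.17587649]
color [ 545.38 -199.61   -4.76] depth [ 544.6 -200.4] [204.4 148. ] -4.7
small -52 n 116 bx -59.3 -44.4 by -83.7 -13.9 ztop 86.3
small 0 n 117 bx -6.6 8.7 by -86.1 -15.0 ztop 86.0
large 0 n 155 bx -10.6 4.5 by 4.6 92.8 ztop 103.0
small 52 n 120 bx 45.7 60.7 by -88.7 -16.4 ztop 85.7
```

View pics/s20.png

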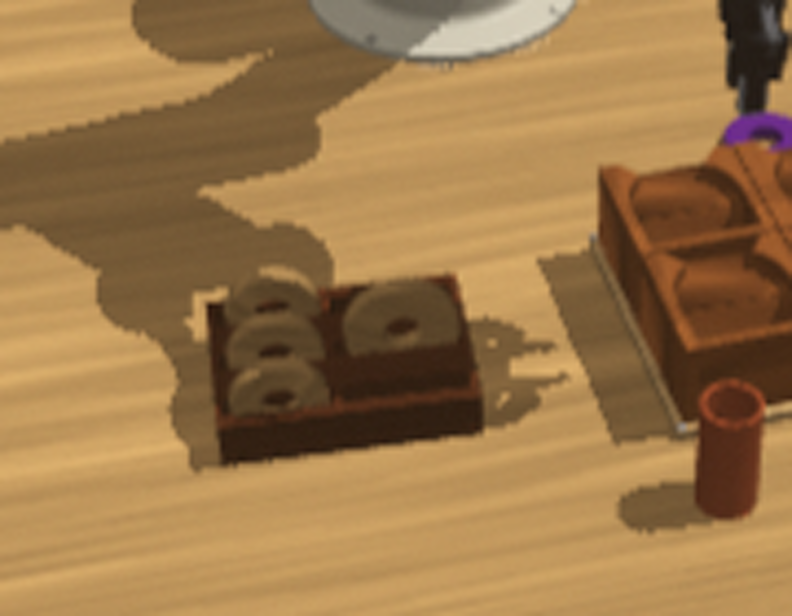

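View pics/t20.png

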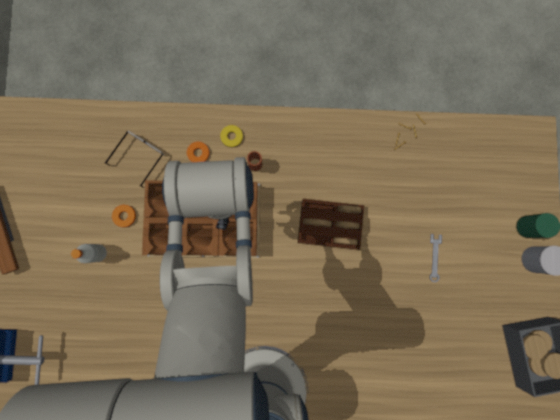

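```bash
python3 -c "
from station import *
print(job_done())"
```

```text
the job is handed in; nothing more can be done
None
```

I handed the job in at about 45 s with all four wheels present (three small, one large) standing on edge in the rack. `job_done()` reports no verdict, so I don't know whether it was accepted.

I tipped each wheel in its nest, gripped the raised rim with the tool leaning 25°, straightened up and lowered it into its own slot. The small wheels fill the three short slots and the large one is in the middle long slot.

**Rack knock:** The rack was knocked about 3 cm after the first wheel was placed. I measured it again before each later placement.

**Last checks:**
- **Standing on edge:** each wheel showed its 15 mm thickness upright, and the tool was clear of everything.
- **Depth in the slot:** wheel tops read 86 mm (small) and 103 mm (large), against 84 and 100 mm nominal. I took this as mostly depth-reading error.
- **Across the slot:** the wheels sit within about 4 mm of the slot middles.
- **Along the slot:** one small wheel read about 5 mm off its slot's middle, more than the slot's 3 mm of play allows. I put that down to partial occlusion and did not check it further.
- **Rack and bystanders:** the rack looked flat in the last images. The sleeve, spanner, glue bottle and coloured rings looked unmoved, but I did not measure those again.

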